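# Make up two spares kits on marked trays

### The arm

A 6-joint arm with a two-finger parallel gripper is mounted at the origin on a cart in front of the work surface, level with it; the furniture and walls round the work are solid. World frame = base frame: x ahead of the robot, y to its left, z up, the work surface at z = 0. Lengths are in m, angles in rad, forces in N, time in s.
With the tool pointing down it reaches from about 0.325 to 0.9 m from the base axis. Payload 6.1 kg.
Tool frame: the origin (TCP) lies at the very end of the fingers, on their centre line; the grasp point (between the pads) lies 19 mm behind it; z points along the fingers, y is the direction in which the jaws open and shut (so a half turn about z gives the same grasp; the last joint's range is limited). The gripper opens to 87 mm and grips with 3 to 60 N. Pads are 19 mm wide; open, the fingers measure 117 mm over their backs; the gripper's body (75 mm by 190 mm) begins 51 mm behind the grasp point.
Start: joints at [-1.404, 0.22, 1.526, -0, 1.395, -0.126], TCP at [0.18, -0.598, 0.223] pointing down, gripper open.
Joint ranges: [-2.98, 2.98], [-0.91, 2.08], [0.09, 2.57], [-1.24, 4.39], [0.2, 2.65], [-2.68, 2.68]. Speed limits (rad/s): [2.57, 2.57, 3.01, 3.14, 3.14, 3.14].

### API

Orientations are given as a unit quaternion [x, y, z, w].
In Python, from rig import env gives the robot as it stands.
- The arm moves only by the tool play_rows, never from a script. Its argument "commands" is one flat list of numbers, 7 for each row, row after row: the shift along the tool's x, y, z scaled (see below), then the turn, a rotation vector about the tool's x, y, z scaled (see below), then the opening, from -1 (shut) to 1 (fully open). A call has 1 to 12 rows; each row is the pose to reach, as a shift and turn from the pose measured when the call began, along the tool's axes at that moment, turning the shorter way round; what a row does not reach only later rows make up. The controller multiplies each number of a shift by 50 cm and each number of a turn by 360 degrees. A row lasts 1/8 s, in which the tool goes at most 62.5 mm and 10.7 degrees, less where a joint would pass 70% of its speed; a pose out of reach is approached as far as the arm can. A call with a number of a shift or a turn outside -1 to 1 is refused whole. A call with a gripper value outside its range is refused whole. The fingers move at their own pace and stop on an object; "grip_force" is the grip in N (left out, the last holds). Time passes only in rows, so rows that repeat a pose let the fingers close. It gives the time, the measured TCP pose, the force and the opening at its end, in the units of the state.
- env.get_obs(): the state, without advancing time (a new reading comes with each control period).
- env.camera(name): name is "scene" or "top" or "wrist"; returns the picture (400x640x3 uint8, red, green, blue); there is no depth.
- env.camera_params(name): a dict with "mtx" (3x3 intrinsics, pixels), "pose" (4x4, takes a point from camera to world coordinates); the wrist camera has in their place "T_tool_cam" (4x4, takes a point from camera to tool coordinates, whose origin is the TCP and whose axes are the flange's). Camera axes: x right, y down, z forward; pixel columns grow to the right and rows downward; lengths in m; the calibration is good to about 2 mm. The wrist camera is an equidistant fisheye: a pixel r from the principal point sees the ray r / f radians off the axis. A picture is of the moment at which its call begins: read the wrist's pose just before it. camera_params takes no time and is no camera call.
- env.close_job(): hands the job in, once; it reports no verdict.
The state is a dict: "clock": time; "joints": joint angles; "joint_vel": joint speeds; "joint_torque": joint torques, N m; "tool_pos": TCP position; "tool_rot": TCP orientation; "force": force on the tool from outside, world axes, zero at the start; "ft_torque": the same for the moment, N m; "finger_gap": finger opening in m.
Only numpy, scipy, OpenCV 4.12 (cv2) and the standard library are available. Lean on these libraries where they do the work, as an engineer would, in place of code of your own. Each camera call takes 0.05 s, during which the arm holds its last target.

### The job

Make up the two printer spares kits from the stock lying in the middle of the bench, each part centred on the dark mark of its own shape. In the long tray goes the feeder kit: the gear flat on the toothed mark, the lidded nozzle jar upright on the round mark, and the black marker lying along the bar mark; in the small square tray goes the clamp kit: the clamp knob upright on the solid disc and the ribbed cap flat on the ring. Leave the green cutter, the caliper and the flush cutters where they lie.

Things in the scene. Friction and masses are not known exactly. Their poses are not given: they have to be found in the camera images.
- long_tray: Low white tray 206 x 136 mm (x by y), fixed; floor 3 mm thick, rim 3 mm thick, 11 mm high. Origin: centre of its underside, x along its length, z up. Flat printed dark marks (centres, mm): toothed disc 40 mm for the gear at x -52, y -26; plain disc 47 mm for the jar at x +52, y -26; bar 130 x 14 mm along x for the marker at x 0, y +24. Stands left or right of the stock.
- small_tray: Low white square tray 136 x 136 mm, fixed; floor 3 mm thick, rim 3 mm thick, 11 mm high. Origin: centre of its underside, z up. Flat printed dark marks (centres, mm): solid disc 35 mm for the clamp knob at x -32, y 0; ring 43 mm outside, 30 mm inside, for the cap at x +32, y 0. Stands on the other side from the long tray.
- gear: Printed orange spur gear lying flat, 41 mm across, 14 mm high at the hub, its toothed rim 10 mm high. Origin at the centre of its underside, z up along its axis. About 0.02 kg.
- clamp_knob: Small black clamp knob with a narrower neck and button on top, standing, 35 mm across, 33 mm high, the widest part in its lower half. Origin at the centre of its underside, z up along its axis. 0.03 kg.
- cap: Flat black ribbed round cap, hollow side up, 42 mm across, 14 mm high. Origin at the centre of its underside, z up along its axis. 0.025 kg.
- jar: Small closed jar with a black lid and a pale body, standing, 45 mm across at the lid and 43 mm lower down, 43 mm high; the lid is fixed. Origin at the centre of its underside, z up along its axis. About 0.06 kg.
- marker: Black marker lying flat, 13 mm wide (x), 128 mm long (y), 14 mm high. Origin at the centre of its underside, y along its length, z up; either end may point either way in the kit. It does not roll. 0.016 kg.
- green_cutter: Bystander: green snap-off cutter lying flat, 17 x 158 x 12 mm, long along its y. Origin at the centre of its underside. Leave it alone.
- caliper: Bystander: digital caliper lying flat, 70 x 195 x 16 mm, long along its y. Origin at the centre of its underside. Leave it alone.
- flush_cutter: Bystander: red-handled flush cutters lying flat, 96 x 61 x 12 mm. Origin at the centre of its underside. Leave it alone. A headset hangs over this right rear part of the bench (x 0.63 m and beyond, y -0.18 to -0.41 m), its lowest point about 0.29 m up: keep the arm clear of it, and carry things across in front of it.

How it is judged:
By the outcome, as a careful person would: the job done as asked, in the order asked, and still so for the second after the job is handed in, with the robot touching nothing.
It also fails if it takes over 128 s, if anything falls off the work surface, if the arm or the gripper's body presses on something with over 40 N, if the wrist force passes 120 N, or if a joint passes its speed limit or range.

## Working session

There is one attempt and no reset: what is moved stays moved. The work goes in short steps, Python scripts to look and compute and a tool call to move; the robot and the scene stay as the last step left them, time stands still between calls to the robot, and variables do not carry over. Pictures are saved under pics/ and viewed, and the job is handed in when it is done.

Besides the shell and the picture viewer there is one more tool, called after "Request:" as name(argument=value, ...), one argument or row to a line, values as JSON. play_rows: Moves the arm, as the interface text tells. Its arguments: {"type":"object","properties":{"commands":{"type":"array","items":{"type":"number","minimum":-1,"maximum":1}},"grip_force":{"type":"number"}},"required":["commands"]}

```bash
ls; mkdir -p pics
python3 - <<'E'
from rig import env
import cv2,numpy as np
o=env.get_obs();print(o)
for n in ["scene","top"]:
    im=env.camera(n);cv2.imwrite(f"pics/{n}0.png",im[:,:,::-1])
    p=env.camera_params(n);print(n,np.round(p["mtx"],1),np.round(p["pose"],4))
print(env.camera_params("wrist"))
E
```

```text
pics
{'clock': 0.0, 'joints': array([-1.40408712e+00,  2.21223868e-01,  1.52759206e+00, -2.13131080e-05,
        1.39469983e+00, -1.26068868e-01]), 'joint_vel': array([-4.40590928e-05, -6.97691771e-04, -8.10764788e-05, -3.78291367e-04,
        4.04436946e-04, -7.61423609e-04]), 'joint_torque': array([ 2.02464063e-03, -4.94607997e+01, -3.87374496e+01,  6.98969141e-02,
        5.70662355e-02, -1.62787924e-04]), 'tool_pos': array([ 0.18028877, -0.59779207,  0.22144874]), 'tool_rot': array([ 9.89303515e-01,  1.45868540e-01, -3.00254255e-05, -9.61144576e-04]), 'force': array([ 1.26724078, -0.54742188, -0.01417653]), 'ft_torque': array([ 0.01235718, -0.0442522 ,  0.00286726]), 'finger_gap': 0.08691788517418625}
scene [[455.    0.  317.7]
 [  0.  455.  199.7]
 [  0.    0.    1. ]] [[-0.8472 -0.2262  0.4808 -0.0199]
 [-0.5306  0.3129 -0.7877  1.0248]
 [ 0.0277 -0.9225 -0.3851  0.5531]
 [ 0.      0.      0.      1.    ]]
top [[440.4   0.  318.4]
 [  0.  440.4 201.8]
 [  0.    0.    1. ]] [[-0.0183 -0.9977  0.0654  0.5264]
 [-0.9998  0.0186  0.0051 -0.0095]
 [-0.0063 -0.0653 -0.9978  1.0482]
 [ 0.      0.      0.      1.    ]]
{'mtx': array([[309.70691629,   0.        , 319.98556339],
       [  0.        , 309.70691629, 194.56325394],
       [  0.        ,   0.        ,   1.        ]]), 'T_tool_cam': array([[ 4.01182817e-04, -9.64329281e-01, -2.64705266e-01,
         7.19854947e-02],
       [ 9.99999917e-01,  3.68147964e-04,  1.74408782e-04,
        -6.19836721e-04],
       [-7.07367905e-05, -2.64705314e-01,  9.64329348e-01,
        -1.61837654e-01],
       [ 0.00000000e+00,  0.00000000e+00,  0.00000000e+00,
         1.00000000e+00]])}
```

View pics/top0.png

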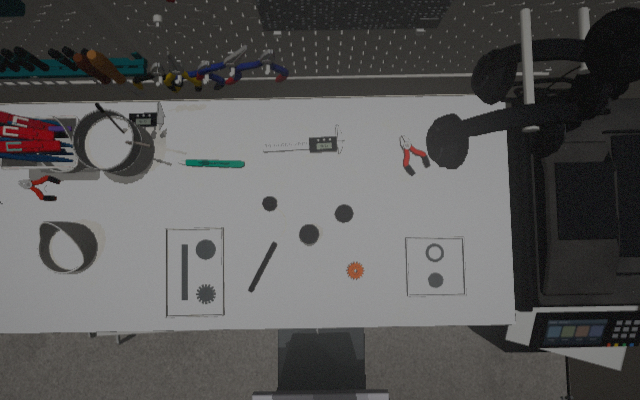

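View pics/scene0.png

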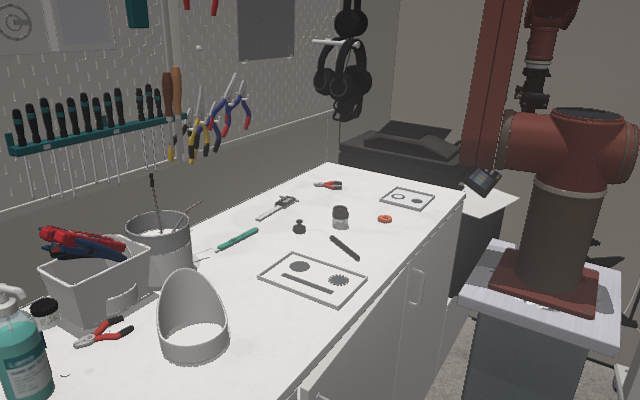

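Top view: long tray on the left (marks at (206,294), (205,249), bar (184,272)) and small tray on the right (ring (435,252), disc (435,280)). The stock is in between: knob (270,203), gear (355,270), marker (263,267), plus jar and cap at (309,234) and (344,213). I still have to tell those last two apart.

```bash
cat > h.py <<'E'
import numpy as np,cv2
from scipy.spatial.transform import Rotation as R
from rig import env
def rays(name,px,obs=None):
    p=env.camera_params(name);K=p["mtx"];px=np.atleast_2d(np.array(px,float))
    u=(px[:,0]-K[0,2])/K[0,0];v=(px[:,1]-K[1,2])/K[1,1]
    if name!="wrist":
        d=np.c_[u,v,np.ones(len(u))];T=p["pose"]
    else:
        r=np.hypot(u,v)+1e-12;d=np.c_[u/r*np.sin(r),v/r*np.sin(r),np.cos(r)]
        W=np.eye(4);W[:3,:3]=R.from_quat(obs["tool_rot"]).as_matrix();W[:3,3]=obs["tool_pos"];T=W@p["T_tool_cam"]
    return T[:3,3],d@T[:3,:3].T
def pt(name,px,z,obs=None):
    o,d=rays(name,px,obs);return o+d*((z-o[2])/d[:,2])[:,None]
def proj(name,X,obs=None):
    p=env.camera_params(name);K=p["mtx"];X=np.atleast_2d(X)
    if name!="wrist":T=p["pose"]
    else:
        W=np.eye(4);W[:3,:3]=R.from_quat(obs["tool_rot"]).as_matrix();W[:3,3]=obs["tool_pos"];T=W@p["T_tool_cam"]
    c=(X-T[:3,3])@T[:3,:3]
    if name!="wrist":return np.c_[c[:,0]/c[:,2]*K[0,0]+K[0,2],c[:,1]/c[:,2]*K[1,1]+K[1,2]]
    r=np.hypot(c[:,0],c[:,1]);th=np.arctan2(r,c[:,2]);return np.c_[c[:,0]/r*th*K[0,0]+K[0,2],c[:,1]/r*th*K[1,1]+K[1,2]]
E
python3 - <<'E'
from h import *
im=cv2.imread("pics/top0.png");g=cv2.cvtColor(im,cv2.COLOR_BGR2HSV)
m=((g[...,2]<100)|(g[...,1]>110)).astype(np.uint8);m[:180]=0;m[320:]=0
n,l,s,c=cv2.connectedComponentsWithStats(m)
for i in range(1,n):
    if 80<s[i,4]<5000 and 150<c[i,0]<480:
        (q,w,a)=cv2.minAreaRect(np.argwhere(l==i)[:,::-1].astype(np.float32))
        print(c[i].round(1),s[i],np.round(w,1),round(a,1),pt("top",c[i],0.012)[0].round(4))
for q in [(309,234),(344,213),(270,203)]:
    for z in(.014,.043): 
        P=pt("top",q,z)[0];print(q,z,P.round(3),proj("scene",P).round(0))
cv2.imwrite("pics/t1.png",cv2.resize(im[180:325,150:480],None,fx=2.4,fy=2.4,interpolation=cv2.INTER_CUBIC))
E
```

```text
[269.3 203.2] [262 196  15  15 174] [14. 14.] 90.0 [0.5932 0.1118 0.012 ]
[343.6 213.2] [335 204  19  19 260] [17.  17.7] 45.0 [ 0.5663 -0.0632  0.012 ]
[308.7 234.2] [299 224  20  21 322] [20. 19.] 90.0 [0.5187 0.02   0.012 ]
[166.1 275.8] [166 229   2  88 101] [87.  1.] 90.0 [0.4278 0.3548 0.012 ]
[223.1 273.2] [223 228   2  87  92] [86.  1.] 90.0 [0.4313 0.2216 0.012 ]
[205.3 249.2] [196 240  20  20 303] [19. 19.] 90.0 [0.4879 0.2629 0.012 ]
[262.3 266.6] [248 242  29  50 299] [ 5.6 54.6] 27.3 [0.445  0.1297 0.012 ]
[184.5 272. ] [182 245   6  55 330] [54.  5.] 90.0 [0.4358 0.3118 0.012 ]
[434.4 252.5] [426 244  18  18 109] [17. 17.] 90.0 [ 0.4707 -0.273   0.012 ]
[355.  270.4] [347 263  16  16 174] [14.8 15.2] 26.6 [ 0.4325 -0.0867  0.012 ]
[435.2 279.7] [428 273  15  15 170] [14. 14.] 90.0 [ 0.4075 -0.2727  0.012 ]
[205.7 293.7] [196 285  20  19 241] [18. 19.] 90.0 [0.3847 0.2623 0.012 ]
(309, 234) 0.014 [0.519 0.019 0.014] [[340. 222.]]
(309, 234) 0.043 [0.519 0.018 0.043] [[341. 212.]]
(344, 213) 0.014 [ 0.567 -0.064  0.014] [[340. 208.]]
(344, 213) 0.043 [ 0.566 -0.062  0.043] [[340. 199.]]
(270, 203) 0.014 [0.594 0.11  0.014] [[299. 227.]]
(270, 203) 0.043 [0.592 0.106 0.043] [[301. 217.]]
```

View pics/t1.png

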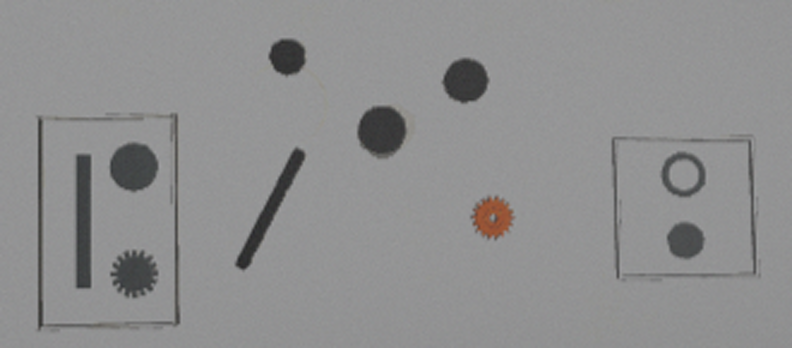

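The jar is at (0.519,0.019), since it hides the cap in the scene view. The cap is at (0.567,-0.063). Next is a move to a wrist overview.

```bash
cat >> h.py <<'E'
def plan(pos,yaw_deg):
    o=env.get_obs();R0=R.from_quat(o["tool_rot"]);y=np.radians(yaw_deg)
    Rt=R.from_matrix(np.array([[np.cos(y),np.sin(y),0],[np.sin(y),-np.cos(y),0],[0,0,-1.]]))
    s=R0.inv().apply(np.array(pos)-o["tool_pos"])/.5
    w=(R0.inv()*Rt).as_rotvec()/(2*np.pi)
    print("shift",s.round(4),"turn",w.round(4),"rows>=",int(max(np.ceil(np.linalg.norm(s)*.5/.0625),np.ceil(np.linalg.norm(w)*360/10.7))))
def cur():
    o=env.get_obs();M=R.from_quat(o["tool_rot"]).as_matrix()
    print("t",round(o["clock"],2),"pos",o["tool_pos"].round(4),"yaw",np.degrees(np.arctan2(M[1,0],M[0,0])).round(2),"tilt",M[:,2].round(4),"gap",round(o["finger_gap"],4),"F",o["force"].round(1),"j",o["joints"].round(2))
    return o
E
python3 -c "
from h import *
cur();plan([.47,0,.40],0)"
```

```text
t 0.1 pos [ 0.1803 -0.5978  0.2215] yaw 16.78 tilt [-3.0e-04  1.8e-03 -1.0e+00] gap 0.0872 F [-0.9  1.  -0.2] j [-1.4   0.22  1.53 -0.    1.39 -0.13]
shift [ 0.9    -0.9782 -0.355 ] turn [-0.0003  0.      0.0466] rows>= 12
```

Request:
play_rows(
  commands=[0.9, -0.978, -0.355, 0, 0, 0.0466, 1, 0.9, -0.978, -0.355, 0, 0, 0.0466, 1, 0.9, -0.978, -0.355, 0, 0, 0.0466, 1, 0.9, -0.978, -0.355, 0, 0, 0.0466, 1, 0.9, -0.978, -0.355, 0, 0, 0.0466, 1, 0.9, -0.978, -0.355, 0, 0, 0.0466, 1, 0.9, -0.978, -0.355, 0, 0, 0.0466, 1, 0.9, -0.978, -0.355, 0, 0, 0.0466, 1, 0.9, -0.978, -0.355, 0, 0, 0.0466, 1, 0.9, -0.978, -0.355, 0, 0, 0.0466, 1, 0.9, -0.978, -0.355, 0, 0, 0.0466, 1, 0.9, -0.978, -0.355, 0, 0, 0.0466, 1],
)

```text
clock: 1.6
tool_pos: [0.4711, 0.0036, 0.4008]
tool_rot: [1.0, 0.003, 0.0, -0.001]
force: [-1.0, -0.8, -1.3]
finger_gap: 0.087
```

Request:
play_rows(
  commands=[0, 0, 0, 0, 0, 0, 1, 0, 0, 0, 0, 0, 0, 1],
)

```text
clock: 1.85
tool_pos: [0.4706, 0.0026, 0.4002]
tool_rot: [1.0, 0.003, 0.0, -0.001]
force: [-0.8, 0.4, -0.3]
finger_gap: 0.0866
```

```bash
cat > look.py <<'E'
from h import *
import sys
o=cur();np.save(f"pics/{sys.argv[1]}.npy",np.r_[o["tool_pos"],o["tool_rot"]]);im=env.camera("wrist")[:,:,::-1];cv2.imwrite(f"pics/{sys.argv[1]}.png",im)
E
python3 look.py w1
```

```text
t 1.85 pos [0.4706 0.0026 0.4002] yaw 0.3 tilt [ 0.      0.0024 -1.    ] gap 0.0866 F [-0.8  0.4 -0.3] j [-0.16 -0.21  1.63  0.    1.72  1.4 ]
```

View pics/w1.png

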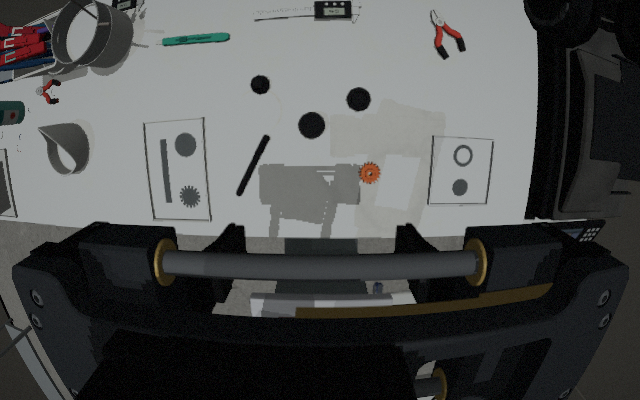

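The wrist overview shows everything: gear (369,173), cap (358,99), jar (311,125), knob (260,84), marker (253,165), long-tray marks (185,145), (189,196) and (165,171), and small-tray ring (463,155) and disc (460,187).

```bash
cat > meas.py <<'E'
from h import *
def comps(im,name,obs,roi,amin=60,vt=90):
    g=cv2.cvtColor(im,cv2.COLOR_BGR2HSV)
    m=((g[...,2]<vt)|(g[...,1]>110)).astype(np.uint8);k=np.zeros_like(m);x0,y0,x1,y1=roi;k[y0:y1,x0:x1]=1;m*=k
    n,l,s,c=cv2.connectedComponentsWithStats(m);out=[]
    for i in range(1,n):
        if amin<s[i,4]<4000:
            pts=np.argwhere(l==i)[:,::-1].astype(np.float32);q=cv2.minAreaRect(pts)
            out.append((c[i],s[i,4],np.array(q[0]),q[1],pts,pt(name,c[i],0.003,obs)[0]))
    return out
def load(tag):
    v=np.load(f"pics/{tag}.npy");return dict(tool_pos=v[:3],tool_rot=v[3:])
E
python3 - <<'E'
from meas import *
o=load("w1");im=cv2.imread("pics/w1.png")
W=comps(im,"wrist",o,(140,70,495,218))
T=comps(cv2.imread("pics/top0.png"),"top",None,(160,185,480,320),60,100)
H=dict(gear=.010,cap=.014,jar=.043,knob=.022,marker=.012)
for a,n,ob in((W,"wrist",o),(T,"top",None)):
    print(n)
    for c in a: print(c[0].round(1),c[1],np.round(c[3],1),"z3",c[5][:2].round(4),"z12",pt(n,c[2],.012,ob)[0][:2].round(4),"z20",pt(n,c[2],.02,ob)[0][:2].round(4),"z40",pt(n,c[2],.04,ob)[0][:2].round(4))
E
```

```text
wrist
[259.9  84.3] 284 [18. 18.] z3 [0.5938 0.1126] z12 [0.5935 0.1107] z20 [0.5927 0.1091] z40 [0.5909 0.1052]
[358.3  98.8] 447 [22.8 22.8] z3 [ 0.5667 -0.0639] z12 [ 0.5662 -0.0629] z20 [ 0.5659 -0.0619] z40 [ 0.565  -0.0595]
[311.1 125. ] 557 [25.5 25.5] z3 [0.5182 0.0201] z12 [0.5186 0.0201] z20 [0.5189 0.0198] z40 [0.5198 0.0192]
[145.6 150.3] 77 [55.1  1.6] z3 [0.48   0.3578] z12 [0.4784 0.3523] z20 [0.4794 0.3473] z40 [0.4817 0.3346]
[185.1 144.4] 371 [21. 20.] z3 [0.4877 0.2642] z12 [0.4884 0.2603] z20 [0.4892 0.2565] z40 [0.4912 0.2472]
[252.5 164.4] 426 [ 7.2 66.6] z3 [0.4463 0.1293] z12 [0.4464 0.1284] z20 [0.4478 0.1266] z40 [0.4513 0.122 ]
[430.3 170.6] 113 [ 2.1 67.3] z3 [ 0.4379 -0.2074] z12 [ 0.4416 -0.2041] z20 [ 0.4431 -0.2011] z40 [ 0.4468 -0.1936]
[165.3 170. ] 325 [62.3  6. ] z3 [0.4382 0.3138] z12 [0.4393 0.3088] z20 [0.4408 0.3043] z40 [0.4446 0.2932]
[489.3 172.8] 80 [ 1.7 61.4] z3 [ 0.4372 -0.3418] z12 [ 0.4393 -0.3362] z20 [ 0.4408 -0.3313] z40 [ 0.4446 -0.319 ]
[462.4 154.6] 116 [20. 17.] z3 [ 0.4717 -0.274 ] z12 [ 0.472  -0.2697] z20 [ 0.473  -0.2658] z4
[... 1203 characters left out ...]
75 0.2605] z40 [0.4883 0.2552]
[262.3 266.6] 299 [ 5.6 54.6] z3 [0.4443 0.1309] z12 [0.4449 0.1295] z20 [0.4455 0.1285] z40 [0.4471 0.1258]
[184.5 272. ] 330 [54.  5.] z3 [0.435  0.3146] z12 [0.4358 0.3118] z20 [0.4365 0.3093] z40 [0.4382 0.3031]
[434.4 252.5] 109 [17. 17.] z3 [ 0.4702 -0.2753] z12 [ 0.4706 -0.2733] z20 [ 0.471  -0.2713] z40 [ 0.4721 -0.2662]
[355.  270.4] 174 [14.8 15.2] z3 [ 0.4316 -0.0874] z12 [ 0.4322 -0.0867] z20 [ 0.4329 -0.0861] z40 [ 0.4347 -0.0846]
[435.2 279.7] 170 [14. 14.] z3 [ 0.4065 -0.275 ] z12 [ 0.407  -0.2722] z20 [ 0.4079 -0.2702] z40 [ 0.4102 -0.2651]
[205.7 293.7] 241 [18. 19.] z3 [0.3835 0.2647] z12 [0.384  0.2627] z20 [0.3851 0.2606] z40 [0.3879 0.2554]
```

Wrist and top agree to within 1–2 mm. Mark spacings come out at 104 and 64 mm, as they should. Now I hover over the gear with the jaws along world x, which keeps the fingers clear of the tray rim.

```bash
python3 -c "
from h import *
plan([.433,-.087,.14],90)"
```

```text
shift [-0.0762  0.1796  0.5201] turn [-0.0003 -0.0003 -0.2493] rows>= 9
```

Request:
play_rows(
  commands=[-0.076, 0.18, 0.52, 0, 0, -0.2493, 1, -0.076, 0.18, 0.52, 0, 0, -0.2493, 1, -0.076, 0.18, 0.52, 0, 0, -0.2493, 1, -0.076, 0.18, 0.52, 0, 0, -0.2493, 1, -0.076, 0.18, 0.52, 0, 0, -0.2493, 1, -0.076, 0.18, 0.52, 0, 0, -0.2493, 1, -0.076, 0.18, 0.52, 0, 0, -0.2493, 1, -0.076, 0.18, 0.52, 0, 0, -0.2493, 1, -0.076, 0.18, 0.52, 0, 0, -0.2493, 1, -0.076, 0.18, 0.52, 0, 0, -0.2493, 1, -0.076, 0.18, 0.52, 0, 0, -0.2493, 1, -0.076, 0.18, 0.52, 0, 0, -0.2493, 1],
)

```text
clock: 3.4
tool_pos: [0.433, -0.0875, 0.14]
tool_rot: [0.707, 0.707, 0.001, -0.001]
force: [0.4, 0.4, -0.1]
finger_gap: 0.087
```

```bash
python3 look.py w2
python3 - <<'E'
from meas import *
o=load("w2");im=cv2.imread("pics/w2.png");g=cv2.cvtColor(im,cv2.COLOR_BGR2HSV)
m=((g[...,1]>110)&(g[...,0]<20)).astype(np.uint8)
n,l,s,c=cv2.connectedComponentsWithStats(m)
for i in range(1,n):
    if s[i,4]>200:
        (q,r)=cv2.minEnclosingCircle(np.argwhere(l==i)[:,::-1].astype(np.float32));print(c[i],s[i],q,r,pt("wrist",q,.01,o),pt("wrist",c[i],.01,o))
E
```

```text
t 3.4 pos [ 0.433  -0.0875  0.14  ] yaw 89.94 tilt [ 1.0e-04  2.4e-03 -1.0e+00] gap 0.087 F [ 0.4  0.4 -0.1] j [-0.38 -0.15  2.07  0.    1.23 -0.38]
[ 38.09433619 127.26807503] [   0   44   68  156 5491] (31.86749267578125, 122.75455474853516) 81.71554565429688 [[0.05016363 0.0045654  0.01      ]] [[ 0.06468784 -0.00320322  0.01      ]]
[319.77675277 186.00092251] [ 300  166   41   41 1084] (320.0, 186.0) 20.61562728881836 [[ 0.43253031 -0.08587017  0.01      ]] [[ 0.43231372 -0.08587094  0.01      ]]
```

View pics/w2.png

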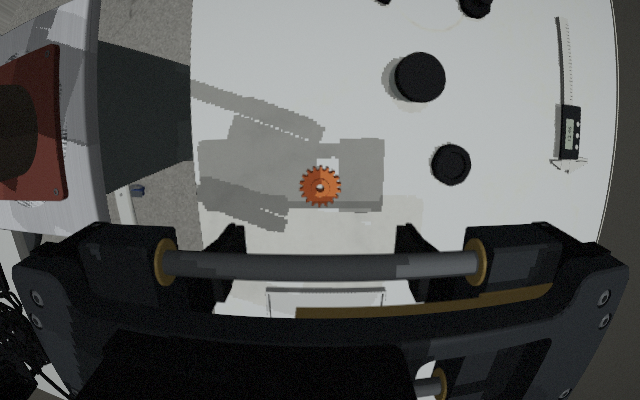

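Gear (320,186) measures (0.4324,-0.0862), and it shows as 41 mm across as given. Descending and closing on it.

Request:
play_rows(
  commands=[0.0026, -0.0012, 0.2, 0, 0, 0, 1, 0.0026, -0.0012, 0.25, 0, 0, 0, 1, 0.0026, -0.0012, 0.274, 0, 0, 0, 1, 0.0026, -0.0012, 0.274, 0, 0, 0, 1, 0.0026, -0.0012, 0.274, 0, 0, 0, 1, 0.0026, -0.0012, 0.274, 0, 0, 0, -1, 0.0026, -0.0012, 0.274, 0, 0, 0, -1, 0.0026, -0.0012, 0.274, 0, 0, 0, -1, 0.0026, -0.0012, 0.274, 0, 0, 0, -1, 0.0026, -0.0012, 0.274, 0, 0, 0, -1, 0.0026, -0.0012, 0.274, 0, 0, 0, -1, 0.0026, -0.0012, 0.274, 0, 0, 0, -1],
  grip_force=10,
)

```text
clock: 4.95
tool_pos: [0.4324, -0.0857, 0.003]
tool_rot: [0.707, 0.707, 0.001, -0.001]
force: [1.2, -0.3, -0.3]
finger_gap: 0.0391
```

```bash
python3 look.py w3; python3 -c "
from h import *
plan([.384,.264,.15],90)"
```

```text
t 4.95 pos [ 0.4324 -0.0857  0.003 ] yaw 89.96 tilt [-0.      0.0024 -1.    ] gap 0.0391 F [ 1.2 -0.3 -0.3] j [-0.38  0.08  2.15  0.    0.92 -0.38]
shift [ 0.7001 -0.0972 -0.2923] turn [-0.     -0.0004 -0.0001] rows>= 7
```

View pics/w3.png

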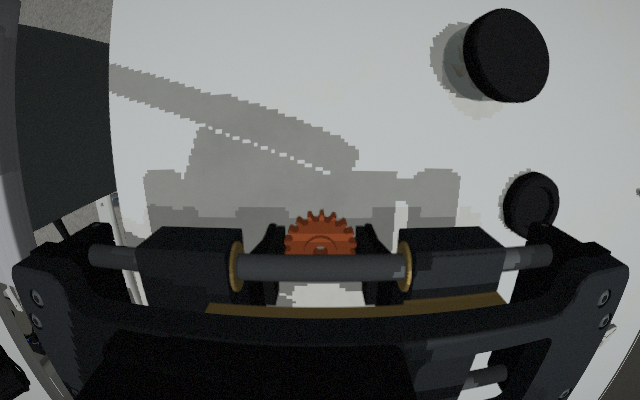

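The gear is held (gap 39 mm, pads between teeth). Lifting and carrying it over the long tray.

Request:
play_rows(
  commands=[0, 0, -0.1, 0, 0, 0, -1, 0, 0, -0.2, 0, 0, 0, -1, 0.1, -0.014, -0.292, 0, 0, 0, -1, 0.2, -0.028, -0.292, 0, 0, 0, -1, 0.3, -0.042, -0.292, 0, 0, 0, -1, 0.4, -0.056, -0.292, 0, 0, 0, -1, 0.5, -0.07, -0.292, 0, 0, 0, -1, 0.6, -0.083, -0.292, 0, 0, 0, -1, 0.7, -0.097, -0.292, 0, 0, 0, -1, 0.7, -0.097, -0.292, 0, 0, 0, -1, 0.7, -0.097, -0.292, 0, 0, 0, -1, 0.7, -0.097, -0.292, 0, 0, 0, -1],
)

```text
clock: 6.5
tool_pos: [0.3843, 0.2629, 0.1497]
tool_rot: [0.708, 0.706, 0.001, -0.001]
force: [-0.9, 0.1, 0.7]
finger_gap: 0.0396
```

```bash
python3 look.py w4
```

```text
t 6.5 pos [0.3843 0.2629 0.1497] yaw 89.87 tilt [-2.e-04  2.e-03 -1.e+00] gap 0.0396 F [-0.9  0.1  0.7] j [ 0.43 -0.1   2.01  0.    1.24  0.43]
```

View pics/w4.png

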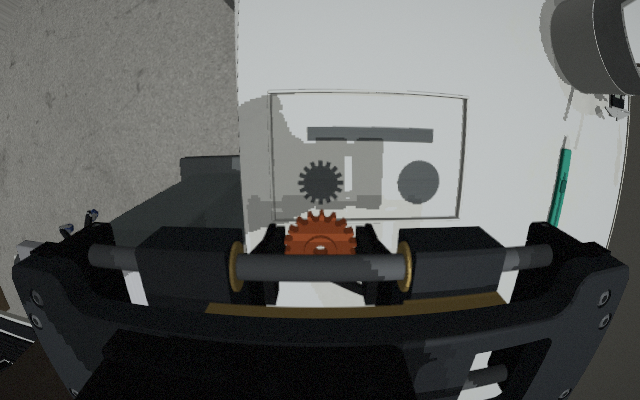

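Held gear at (320,235), and all three marks are visible: toothed (321,183), disc (418,182), bar (370,134). Measuring the marks.

Run:
```python
from meas import *
o=load("w4");im=cv2.imread("pics/w4.png")
v=cv2.cvtColor(im,cv2.COLOR_BGR2HSV)[...,2]
print(v[183,321],v[183,345],v[170,290],v[182,418],v[134,340],v[134,370],v[150,370],v[150,420])
for vt in(95,105,85):
  print(vt)
  for c in comps(im,"wrist",o,(280,100,455,212),150,vt): print(c[0].round(1),c[1],c[2],np.round(c[3],1),pt("wrist",c[0],.003,o)[0].round(4),pt("wrist",c[2],.003,o)[0].round(4))
# gear held: row-range
M=((v>0)).astype(np.uint8)
g=cv2.cvtColor(im,cv2.COLOR_BGR2HSV);m=((g[...,1]>110)&(g[...,0]<20));m[:, :200]=0;m[:,450:]=0
p=np.argwhere(m);p=p[p[:,0]<260];print(p.min(0),p.max(0))
print(proj("wrist",o["tool_pos"]+np.array([0,0,.007]),o))
```

```text
54 195 144 93 98 97 144 195
95
[320.2 182.3] 1229 [320.0769043  182.11538696] [43.  43.3] [0.384  0.2643 0.003 ] [0.3839 0.2645 0.003 ]
[419.2 183.3] 953 [418.27008057 182.49272156] [38.7 41.2] [0.4889 0.2635 0.003 ] [0.4878 0.2643 0.003 ]
105
[368.1 134. ] 1607 [369.9833374 133.9480896] [124.1  13.3] [0.4321 0.314  0.003 ] [0.4339 0.3141 0.003 ]
[320.1 182.3] 1276 [319.96154785 182.30769348] [43.5 43.8] [0.3839 0.2643 0.003 ] [0.3838 0.2643 0.003 ]
[417.9 181.9] 1331 [417.5 182. ] [42. 39.] [0.4873 0.265  0.003 ] [0.4869 0.2649 0.003 ]
85
[320.1 182.3] 1177 [320.23077393 182.34616089] [43.3 42.6] [0.3839 0.2643 0.003 ] [0.3841 0.2642 0.003 ]
[210 228] [259 432]
[[320.84014283 247.69447947]]
```

Request:
play_rows(
  commands=[0.0032, -0.001, 0.1, 0, 0, 0, -1, 0.0032, -0.001, 0.2, 0, 0, 0, -1, 0.0032, -0.001, 0.25, 0, 0, 0, -1, 0.0032, -0.001, 0.275, 0, 0, 0, -1, 0.0032, -0.001, 0.286, 0, 0, 0, -1, 0.0032, -0.001, 0.286, 0, 0, 0, -1, 0.0032, -0.001, 0.286, 0, 0, 0, -1, 0.0032, -0.001, 0.286, 0, 0, 0, -1],
)

```text
clock: 7.55
tool_pos: [0.3846, 0.2651, 0.0076]
tool_rot: [0.708, 0.706, 0.002, -0.001]
force: [-0.1, 0.3, -1.0]
finger_gap: 0.0396
```

Request:
play_rows(
  commands=[0, 0, 0, 0, 0, 0, 0.2, 0, 0, 0, 0, 0, 0, 0.2, 0, 0, 0, 0, 0, 0, 0.2, 0, 0, 0, 0, 0, 0, 0.2, 0, 0, -0.1, 0, 0, 0, 0.2, 0, 0, -0.2, 0, 0, 0, 0.2, 0, 0, -0.28, 0, 0, 0, 0.2, 0, 0, -0.28, 0, 0, 0, 0.2, 0, 0, -0.28, 0, 0, 0, 0.2],
)

```text
clock: 8.68
tool_pos: [0.3839, 0.2645, 0.1469]
tool_rot: [0.708, 0.706, 0.001, -0.001]
force: [-0.6, -0.2, -0.3]
finger_gap: 0.0524
```

```bash
python3 look.py w5
python3 - <<'E'
from meas import *
o=load("w5");im=cv2.imread("pics/w5.png");g=cv2.cvtColor(im,cv2.COLOR_BGR2HSV)
m=((g[...,1]>110)&(g[...,0]<20)).astype(np.uint8)
n,l,s,c=cv2.connectedComponentsWithStats(m)
for i in range(1,n):
    if s[i,4]>200:
        (q,r)=cv2.minEnclosingCircle(np.argwhere(l==i)[:,::-1].astype(np.float32));print(s[i],q,r,pt("wrist",q,.013,o))
plan([.5188,.0197,.15],90)
E
```

```text
t 8.68 pos [0.3839 0.2645 0.1469] yaw 89.86 tilt [ 7.0e-04  2.4e-03 -1.0e+00] gap 0.0524 F [-0.6 -0.2 -0.3] j [ 0.43 -0.1   2.01  0.    1.23  0.43]
[ 301  166   41   41 1112] (320.6612854003906, 186.0483856201172) 20.44169807434082 [[0.384198  0.2651213 0.013    ]]
shift [-0.4885  0.2719 -0.0087] turn [-0.0001 -0.0003 -0.0004] rows>= 5
```

View pics/w5.png

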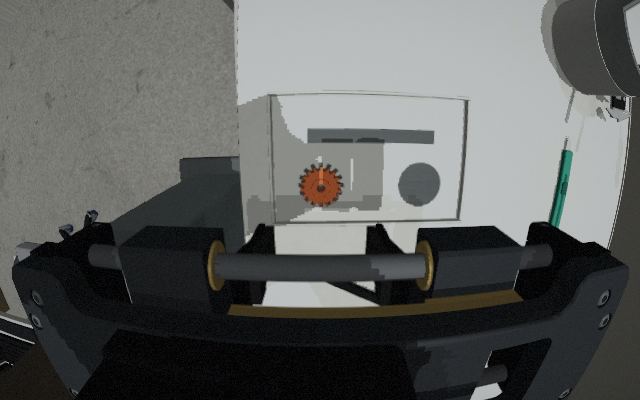

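Gear sits at (0.3842,0.2651), under 1 mm from the mark. On to the jar.

Request:
play_rows(
  commands=[-0.1, 0.055, -0.009, 0, 0, 0, 1, -0.2, 0.11, -0.009, 0, 0, 0, 1, -0.3, 0.165, -0.009, 0, 0, 0, 1, -0.4, 0.22, -0.009, 0, 0, 0, 1, -0.4885, 0.272, -0.009, 0, 0, 0, 1, -0.4885, 0.272, -0.009, 0, 0, 0, 1, -0.4885, 0.272, -0.009, 0, 0, 0, 1, -0.4885, 0.272, -0.009, 0, 0, 0, 1, -0.4885, 0.272, -0.009, 0, 0, 0, 1],
)

```text
clock: 9.85
tool_pos: [0.5183, 0.0208, 0.15]
tool_rot: [0.707, 0.707, 0.0, -0.001]
force: [0.3, -0.0, 0.2]
finger_gap: 0.0869
```

```bash
python3 look.py w6
python3 - <<'E'
from meas import *
o=load("w6");im=cv2.imread("pics/w6.png")
for c in comps(im,"wrist",o,(100,0,600,222),300,60): 
    q,r=cv2.minEnclosingCircle(c[4]);print(c[0].round(1),c[1],np.round(q,1),r,[pt("wrist",q,z,o)[0][:2].round(4) for z in(.014,.022,.043)])
plan([.5188,.0197,.008],90)
E
```

```text
t 9.85 pos [0.5183 0.0208 0.15  ] yaw 89.96 tilt [-0.0011  0.0019 -1.    ] gap 0.0869 F [ 0.3 -0.   0.2] j [-0.11  0.03  1.87  0.    1.24 -0.11]
[479.2  23.3] 696 [478.5  23.9] 24.74410057067871 [array([0.6833, 0.1968]), array([0.6789, 0.1941]), array([0.6672, 0.1868])]
[249.3  79.1] 1402 [248.  79.] 60.92628479003906 [array([0.4485, 0.1273]), array([0.4504, 0.1264]), array([0.4553, 0.124 ])]
[396.8  95.3] 916 [396.8  95.5] 17.502492904663086 [array([0.592 , 0.1113]), array([0.59  , 0.1108]), array([0.5848, 0.1095])]
[116.7 169.4] 3724 [115.  166.3] 56.76333236694336 [array([0.283 , 0.0457]), array([0.2893, 0.047 ]), array([0.3059, 0.0503])]
[322.4 193.3] 1891 [322.5 193.4] 24.86644744873047 [array([0.5203, 0.0133]), array([0.5202, 0.0155]), array([0.52  , 0.0211])]
[504.2 201.3] 566 [500.4 196.4] 26.393556594848633 [array([0.7214, 0.01  ]), array([0.716 , 0.0122]), array([0.7016, 0.0181])]
shift [-0.0024  0.0009  0.2842] turn [-0.0001 -0.0003 -0.0001] rows>= 3
```

View pics/w6.png

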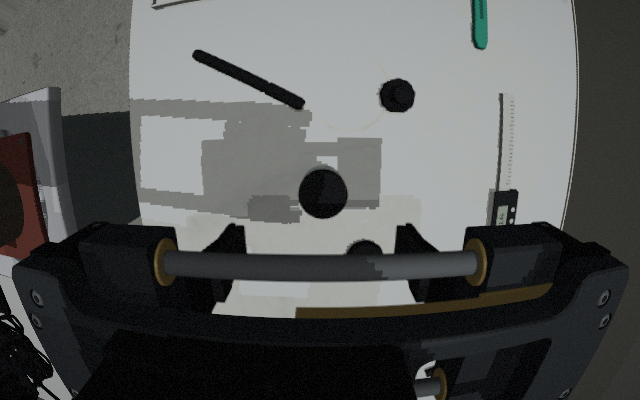

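Jar lid at (322,193) gives (0.520,0.021), and the earlier views gave y=0.0195, so I use (0.5196,0.020). Descending.

Request:
play_rows(
  commands=[-0.0016, 0.0026, 0.1, 0, 0, 0, 1, -0.0016, 0.0026, 0.2, 0, 0, 0, 1, -0.0016, 0.0026, 0.25, 0, 0, 0, 1, -0.0016, 0.0026, 0.28, 0, 0, 0, 1, -0.0016, 0.0026, 0.28, 0, 0, 0, 1, -0.0016, 0.0026, 0.28, 0, 0, 0, -1, -0.0016, 0.0026, 0.28, 0, 0, 0, -1, -0.0016, 0.0026, 0.28, 0, 0, 0, -1, -0.0016, 0.0026, 0.28, 0, 0, 0, -1, -0.0016, 0.0026, 0.28, 0, 0, 0, -1, -0.0016, 0.0026, 0.28, 0, 0, 0, -1],
  grip_force=15,
)

```text
clock: 11.28
tool_pos: [0.5199, 0.0201, 0.0102]
tool_rot: [0.707, 0.707, 0.001, -0.001]
force: [0.1, 0.3, 1.6]
finger_gap: 0.0432
```

```bash
python3 look.py w7
python3 - <<'E'
from meas import *
plan([.4875,.2647,.15],90)
E
```

```text
t 11.28 pos [0.5199 0.0201 0.0102] yaw 89.95 tilt [-4.0e-04  1.9e-03 -1.0e+00] gap 0.0432 F [0.1 0.3 1.6] j [-0.11  0.24  1.95  0.    0.96 -0.11]
shift [ 0.4896 -0.0653 -0.2786] turn [-0.0001 -0.0003 -0.0001] rows>= 5
```

View pics/w7.png

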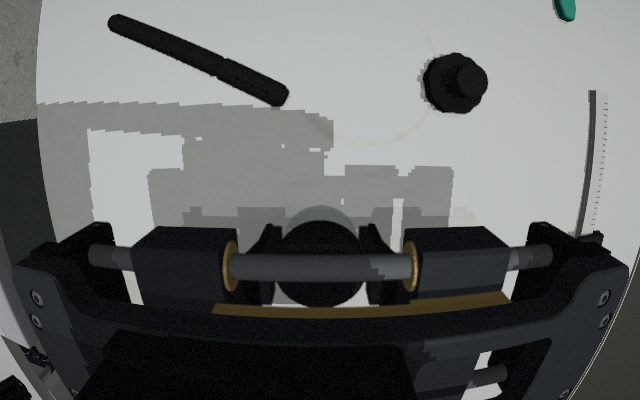

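Jar gripped on the body (gap 43.2 mm), lid centre near (320,263). Checking where it sits along the pads, then lifting.

Run:
```python
from meas import *
o=load("w7");im=cv2.imread("pics/w7.png");v=cv2.cvtColor(im,cv2.COLOR_BGR2GRAY)
print(v[205:312:2,320])
for q in[(320,220),(320,307)]: print(q,pt("wrist",q,.043,o),pt("wrist",q,.03,o))
```

```text
[112 101 102  95  96  94  96  82   8   0   3   7   7  14  11  18  12   8
   9  15  17  11  12  13  17  29  43  48  45  52  56  58  58  57  60  59
  53  52  38   6   9   7   8   8   2   9  16   4  14  11   6  43  58  55]
(320, 220) [[0.51943444 0.04571151 0.043     ]] [[0.51942829 0.04099195 0.03      ]]
(320, 307) [[ 0.51941209 -0.00142515  0.043     ]] [[ 0.51940369 -0.01088688  0.03      ]]
```

Request:
play_rows(
  commands=[0, 0, -0.1, 0, 0, 0, -1, 0, 0, -0.2, 0, 0, 0, -1, 0.1, -0.014, -0.279, 0, 0, 0, -1, 0.2, -0.028, -0.279, 0, 0, 0, -1, 0.3, -0.042, -0.279, 0, 0, 0, -1, 0.4, -0.056, -0.279, 0, 0, 0, -1, 0.49, -0.065, -0.279, 0, 0, 0, -1, 0.49, -0.065, -0.279, 0, 0, 0, -1, 0.49, -0.065, -0.279, 0, 0, 0, -1, 0.49, -0.065, -0.279, 0, 0, 0, -1],
)

```text
clock: 12.58
tool_pos: [0.4877, 0.2637, 0.1499]
tool_rot: [0.708, 0.706, 0.0, -0.001]
force: [-0.3, -0.1, -1.3]
finger_gap: 0.0431
```

```bash
python3 look.py w8
python3 - <<'E'
from meas import *
o=load("w8");im=cv2.imread("pics/w8.png")
for vt in(95,105):
  for c in comps(im,"wrist",o,(170,90,355,215),150,vt): print(c[0].round(1),c[1],c[2],np.round(c[3],1),pt("wrist",c[0],.003,o)[0].round(4),pt("wrist",c[2],.003,o)[0].round(4))
E
```

```text
t 12.57 pos [0.4877 0.2637 0.1499] yaw 89.87 tilt [-9.0e-04  1.4e-03 -1.0e+00] gap 0.0431 F [-0.3 -0.1 -1.3] j [0.35 0.12 1.78 0.   1.24 0.35]
[178.7 156.4] 262 [178.92514038 157.54219055] [113.5   4.4] [0.3347 0.2948 0.003 ] [0.3348 0.2936 0.003 ]
[255.  135.2] 1273 [258.97845459 134.80065918] [ 14.1 102.3] [0.4217 0.3141 0.003 ] [0.4258 0.3144 0.003 ]
[320.7 182.3] 1604 [321. 182.] [44. 44.] [0.4879 0.2649 0.003 ] [0.4882 0.2652 0.003 ]
[222.7 184.1] 1184 [223.11999512 183.33999634] [41.2 39.5] [0.384  0.2635 0.003 ] [0.3846 0.2644 0.003 ]
[178.8 156.8] 289 [178.87382507 157.54640198] [113.5   4.6] [0.3347 0.2944 0.003 ] [0.3348 0.2936 0.003 ]
[270.3 134.8] 1752 [269.98687744 134.50035095] [ 14.7 125.8] [0.4374 0.3141 0.003 ] [0.4371 0.3144 0.003 ]
[320.4 184.6] 1802 [320.28042603 187.62306213] [45.3 55.6] [0.4875 0.2625 0.003 ] [0.4874 0.2593 0.003 ]
[222.8 183.9] 1228 [223.03997803 183.22000122] [40.  41.7] [0.3841 0.2638 0.003 ] [0.3845 0.2645 0.003 ]
```

View pics/w8.png

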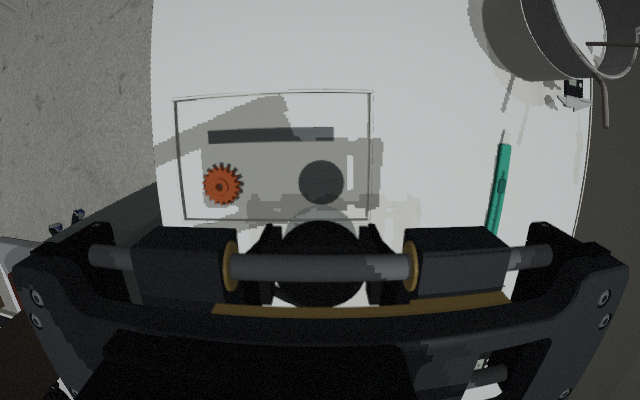

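Request:
play_rows(
  commands=[0.0012, 0.0006, 0.1, 0, 0, 0, -1, 0.0012, 0.0006, 0.2, 0, 0, 0, -1, 0.0012, 0.0006, 0.245, 0, 0, 0, -1, 0.0012, 0.0006, 0.265, 0, 0, 0, -1, 0.0012, 0.0006, 0.273, 0, 0, 0, -1, 0.0012, 0.0006, 0.273, 0, 0, 0, -1, 0.0012, 0.0006, 0.273, 0, 0, 0, -1, 0.0012, 0.0006, 0.273, 0, 0, 0, -1],
)

```text
clock: 13.62
tool_pos: [0.4887, 0.2648, 0.0145]
tool_rot: [0.708, 0.706, 0.001, -0.0]
force: [-0.1, -0.3, -1.3]
finger_gap: 0.0434
```

Request:
play_rows(
  commands=[0, 0, 0, 0, 0, 0, 0.3, 0, 0, 0, 0, 0, 0, 0.3, 0, 0, 0, 0, 0, 0, 0.3, 0, 0, 0, 0, 0, 0, 0.3, 0, 0, -0.05, 0, 0, 0, 0.3, 0, 0, -0.12, 0, 0, 0, 0.3, 0, 0, -0.2, 0, 0, 0, 0.3, 0, 0, -0.27, 0, 0, 0, 0.3, 0, 0, -0.27, 0, 0, 0, 0.3],
)

```text
clock: 14.75
tool_pos: [0.491, 0.2654, 0.1532]
tool_rot: [0.708, 0.706, 0.004, 0.001]
force: [-0.1, 0.5, -0.6]
finger_gap: 0.0565
```

```bash
python3 look.py w9
python3 - <<'E'
from meas import *
# marker from w6 and w7
for t,roi in(("w6",(180,40,310,115)),("w7",(100,5,295,112)),("w1",(235,130,272,200))):
  o=load(t);im=cv2.imread(f"pics/{t}.png")
  for c in comps(im,"wrist",o,roi,300,60):
    P=pt("wrist",c[4],.009,o)[:,:2].astype(np.float32);q=cv2.minAreaRect(P);b=cv2.boxPoints(q)
    e=[(b[i]+b[(i+1)%4])/2 for i in range(4)];L=[np.linalg.norm(e[i]-e[i-2]) for i in range(4)];i=int(np.argmax(L));d=e[i]-e[i-2]
    print(t,np.round(q[0],4),np.round(q[1],4),"ang",np.degrees(np.arctan2(d[1],d[0])).round(1))
E
```

```text
t 14.75 pos [0.491  0.2654 0.1532] yaw 89.87 tilt [ 0.0073  0.0045 -1.    ] gap 0.0565 F [-0.1  0.5 -0.6] j [0.35 0.11 1.78 0.   1.24 0.36]
w6 [0.4447 0.1301] [0.0123 0.1277] ang -28.3
w1 [0.4456 0.1296] [0.0122 0.1264] ang -28.6
```

View pics/w9.png

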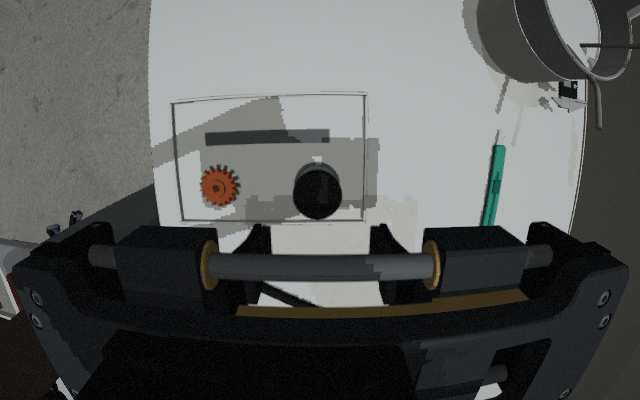

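Run:
```python
from meas import *
o=load("w9");im=cv2.imread("pics/w9.png")
cv2.imwrite("pics/w9c.png",cv2.resize(im[90:230,170:380],None,fx=3.5,fy=3.5,interpolation=cv2.INTER_CUBIC))
for vt in(40,60):
  for c in comps(im,"wrist",o,(280,150,350,223),150,vt):
    q,r=cv2.minEnclosingCircle(c[4]);print(vt,q,r,pt("wrist",q,.046,o)[0].round(4))
o=load("w6");print(pt("wrist",(322.5,193.4),.043,o)[0])
print("top");t=env.camera("top")[:,:,::-1];cv2.imwrite("pics/top2.png",t)
for c in comps(t,"top",None,(160,225,250,320),60,60): 
    q,r=cv2.minEnclosingCircle(c[4]);print(c[0],c[1],r,pt("top",c[0],.046)[0].round(4))
plan([.4450,.1298,.14],61.5)
```

```text
40 (316.770263671875, 194.0) 24.60175895690918 [0.4884 0.2654 0.046 ]
60 (316.3157958984375, 190.73684692382812) 28.31338882446289 [0.488  0.2684 0.046 ]
[0.52001119 0.0210676  0.043     ]
top
[174.9767184  270.37841833] 2706 49.8122444152832 [0.4428 0.3229 0.046 ]
[202.87430168 249.50558659] 358 11.293671607971191 [0.4886 0.2596 0.046 ]
[205.06696429 293.65625   ] 224 9.373015403747559 [0.3895 0.2548 0.046 ]
shift [-0.2695 -0.0863  0.0178] turn [ 0.0001 -0.0004  0.0788] rows>= 3
```

View pics/w9c.png

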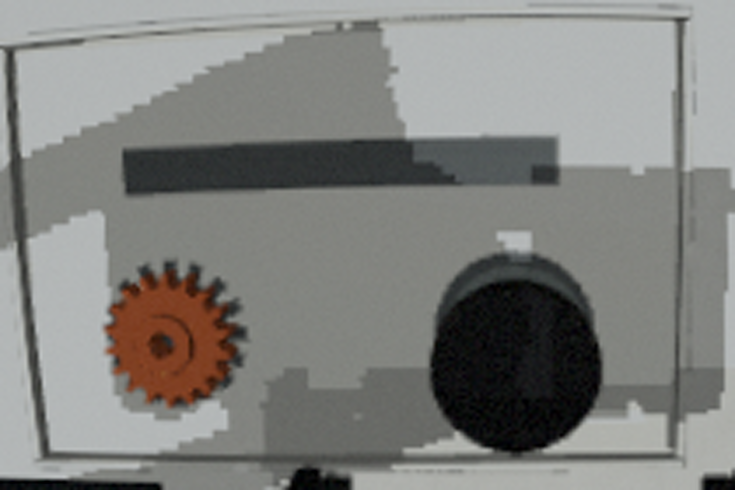

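Jar is at (0.4884,0.265), on its mark. Next the marker: centre (0.445,0.130), axis −28.5°, and its measured size of 128×12 mm matches.

Run:
```python
from meas import *
plan([.4450,.1298,.15],151.5)
```

```text
shift [-0.2695 -0.0863 -0.0022] turn [ 0.0003 -0.0002 -0.1712] rows>= 6
```

Request:
play_rows(
  commands=[-0.135, -0.043, -0.002, 0.0002, -0.0011, -0.08, 1, -0.27, -0.086, -0.002, 0.0002, -0.0011, -0.1712, 1, -0.27, -0.086, -0.002, 0.0002, -0.0011, -0.1712, 1, -0.27, -0.086, -0.002, 0.0002, -0.0011, -0.1712, 1, -0.27, -0.086, -0.002, 0.0002, -0.0011, -0.1712, 1, -0.27, -0.086, -0.002, 0.0002, -0.0011, -0.1712, 1, -0.27, -0.086, -0.002, 0.0002, -0.0011, -0.1712, 1, -0.27, -0.086, -0.002, 0.0002, -0.0011, -0.1712, 1, -0.27, -0.086, -0.002, 0.0002, -0.0011, -0.1712, 1],
)

```text
clock: 15.98
tool_pos: [0.4449, 0.1295, 0.1495]
tool_rot: [0.247, 0.969, -0.002, 0.002]
force: [-0.2, 0.1, 0.8]
finger_gap: 0.087
```

```bash
python3 look.py w10
python3 - <<'E'
from meas import *
for t,roi in(("w10",(200,120,450,222)),):
  o=load(t);im=cv2.imread(f"pics/{t}.png")
  for c in comps(im,"wrist",o,roi,300,50):
   for z in(.007,.010):
    P=pt("wrist",c[4],z,o)[:,:2].astype(np.float32);q=cv2.minAreaRect(P);b=cv2.boxPoints(q)
    e=[(b[i]+b[(i+1)%4])/2 for i in range(4)];L=[np.linalg.norm(e[i]-e[i-2]) for i in range(4)];i=int(np.argmax(L));d=e[i]-e[i-2]
    print(t,np.round(q[0],4),np.round(q[1],4),"ang",np.degrees(np.arctan2(d[1],d[0])).round(1))
plan([.4450,.1298,.003],151.5)
E
```

```text
t 15.97 pos [0.4449 0.1295 0.1495] yaw 151.4 tilt [ 0.0024 -0.0043 -1.    ] gap 0.087 F [-0.2  0.1  0.8] j [ 0.12 -0.11  2.01 -0.    1.24 -0.95]
w10 [0.4343 0.1355] [0.0114 0.1041] ang -28.3
w10 [0.4338 0.1358] [0.0113 0.103 ] ang -28.3
shift [0.0015 0.0011 0.2933] turn [-0.0004  0.0007 -0.0002] rows>= 3
```

View pics/w10.png

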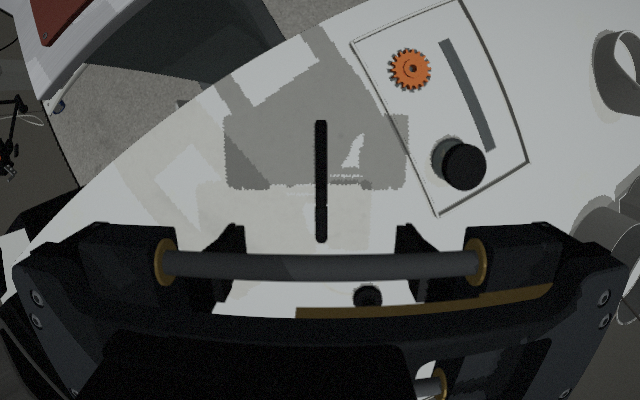

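The marker runs vertically from (321,120) to (321,242), and my ROI clipped its lower end. Re-measuring.

Run:
```python
from meas import *
for t,roi in(("w10",(305,115,340,249)),):
  o=load(t);im=cv2.imread(f"pics/{t}.png")
  for c in comps(im,"wrist",o,roi,300,50):
   print(c[4].min(0),c[4].max(0))
   for z in(.007,.010):
    P=pt("wrist",c[4],z,o)[:,:2].astype(np.float32);q=cv2.minAreaRect(P);print(np.round(q[0],4),np.round(q[1],4),q[2])
```

```text
[315. 120.] [326. 242.]
[0.445  0.1298] [0.0115 0.1282] 61.69315719604492
[0.4443 0.1301] [0.0113 0.1269] 61.69315719604492
```

Request:
play_rows(
  commands=[0.0015, 0.0011, 0.12, -0.0004, 0.0007, -0.0008, 1, 0.0015, 0.0011, 0.22, -0.0004, 0.0007, -0.0008, 1, 0.0015, 0.0011, 0.27, -0.0004, 0.0007, -0.0008, 1, 0.0015, 0.0011, 0.293, -0.0004, 0.0007, -0.0008, 1, 0.0015, 0.0011, 0.293, -0.0004, 0.0007, -0.0008, 0, 0.0015, 0.0011, 0.293, -0.0004, 0.0007, -0.0008, -1, 0.0015, 0.0011, 0.293, -0.0004, 0.0007, -0.0008, -1, 0.0015, 0.0011, 0.293, -0.0004, 0.0007, -0.0008, -1, 0.0015, 0.0011, 0.293, -0.0004, 0.0007, -0.0008, -1, 0.0015, 0.0011, 0.293, -0.0004, 0.0007, -0.0008, -1, 0.0015, 0.0011, 0.293, -0.0004, 0.0007, -0.0008, -1, 0.0015, 0.0011, 0.293, -0.0004, 0.0007, -0.0008, -1],
  grip_force=10,
)

```text
clock: 17.52
tool_pos: [0.4449, 0.1297, 0.0031]
tool_rot: [0.244, 0.97, 0.0, -0.0]
force: [-0.1, 0.3, -0.8]
finger_gap: 0.0146
```

```bash
python3 look.py w11
python3 - <<'E'
from meas import *
plan([.436,.3142,.15],180)
E
```

```text
t 17.52 pos [0.4449 0.1297 0.0031] yaw 151.71 tilt [-1.e-04  0.e+00 -1.e+00] gap 0.0146 F [-0.1  0.3 -0.8] j [ 0.11  0.13  2.09  0.    0.92 -0.96]
shift [ 0.1906  0.3164 -0.2938] turn [ 0.     -0.     -0.0786] rows>= 4
```

View pics/w11.png

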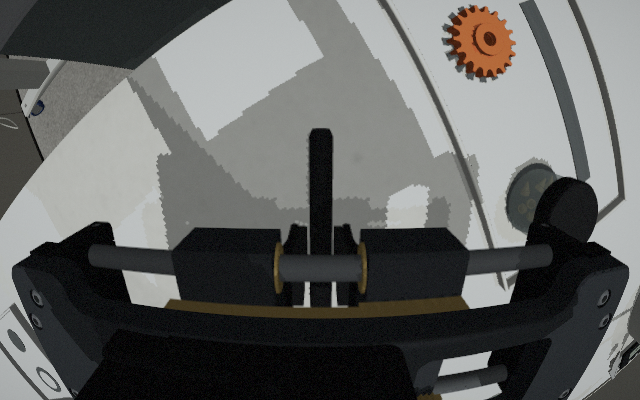

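The fingers haven't quite reached the marker (gap 14.6 mm, and the picture shows small slits), so I let them close further.

Request:
play_rows(
  commands=[0, 0, 0, 0, 0, 0, -1, 0, 0, 0, 0, 0, 0, -1, 0, 0, 0, 0, 0, 0, -1],
)

```text
clock: 17.95
tool_pos: [0.4449, 0.1298, 0.0031]
tool_rot: [0.244, 0.97, 0.0, -0.0]
force: [-0.1, -0.1, 0.3]
finger_gap: 0.0131
```

Run:
```python
from meas import *
cur();plan([.436,.3142,.15],180)
```

```text
t 17.95 pos [0.4449 0.1298 0.0031] yaw 151.71 tilt [-1.e-04  1.e-04 -1.e+00] gap 0.0131 F [-0.1 -0.1  0.3] j [ 0.11  0.13  2.09  0.    0.92 -0.96]
shift [ 0.1906  0.3163 -0.2938] turn [ 0.     -0.     -0.0786] rows>= 4
```

Request:
play_rows(
  commands=[0, 0, -0.1, 0, 0, 0, -1, 0, 0, -0.2, 0, 0, 0, -1, 0, 0, -0.294, 0, 0, 0, -1, 0.06, 0.1, -0.294, 0, 0, -0.026, -1, 0.12, 0.2, -0.294, 0, 0, -0.052, -1, 0.1906, 0.3163, -0.294, 0, 0, -0.0786, -1, 0.1906, 0.3163, -0.294, 0, 0, -0.0786, -1, 0.1906, 0.3163, -0.294, 0, 0, -0.0786, -1, 0.1906, 0.3163, -0.294, 0, 0, -0.0786, -1, 0.1906, 0.3163, -0.294, 0, 0, -0.0786, -1],
)

```text
clock: 19.2
tool_pos: [0.4363, 0.3129, 0.1501]
tool_rot: [0.001, 1.0, -0.0, -0.0]
force: [0.4, -0.2, -0.2]
finger_gap: 0.0134
```

```bash
python3 look.py w12
python3 - <<'E'
from meas import *
o=load("w12");im=cv2.imread("pics/w12.png")
for vt in(85,105):
 for c in comps(im,"wrist",o,(200,60,420,249),200,vt):
    P=pt("wrist",c[4],.003,o)[:,:2].astype(np.float32);q=cv2.minAreaRect(P);print(c[0].round(),c[1],np.round(q[0],4),np.round(q[1],4),q[2])
plan([.436,.3142,.0065],180)
E
```

```text
t 19.2 pos [0.4363 0.3129 0.1501] yaw 179.88 tilt [-1.e-04 -2.e-04 -1.e+00] gap 0.0134 F [ 0.4 -0.2 -0.2] j [ 0.48  0.08  1.83 -0.    1.24 -1.09]
[271. 133.] 1363 [0.3843 0.2642] [0.0446 0.0443] 81.07707214355469
shift [0.0007 0.0022 0.2873] turn [-0.      0.     -0.0003] rows>= 3
```

View pics/w12.png

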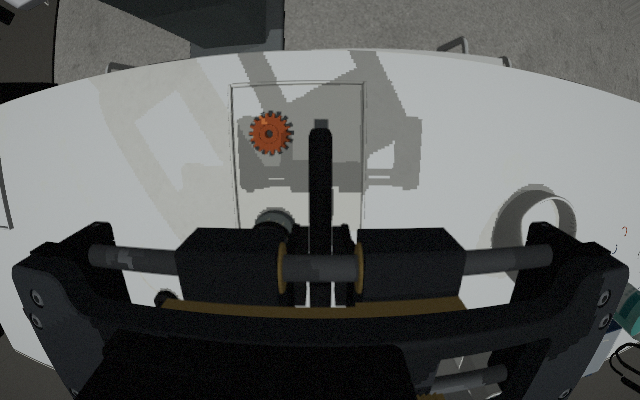

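Marker held straight at (320,130–), and the end of the bar mark shows just beyond it. Lowering to the bar centre (0.436,0.3142).

Request:
play_rows(
  commands=[0.0007, 0.0022, 0.1, 0, 0, -0.0005, -1, 0.0007, 0.0022, 0.2, 0, 0, -0.0005, -1, 0.0007, 0.0022, 0.25, 0, 0, -0.0005, -1, 0.0007, 0.0022, 0.277, 0, 0, -0.0005, -1, 0.0007, 0.0022, 0.287, 0, 0, -0.0005, -1, 0.0007, 0.0022, 0.287, 0, 0, -0.0005, -1, 0.0007, 0.0022, 0.287, 0, 0, -0.0005, -1, 0.0007, 0.0022, 0.287, 0, 0, -0.0005, -1],
)

```text
clock: 20.25
tool_pos: [0.4367, 0.3145, 0.0076]
tool_rot: [-0.001, 1.0, 0.0, 0.001]
force: [-0.7, -0.1, 0.3]
finger_gap: 0.0134
```

Request:
play_rows(
  commands=[0, 0, 0, 0, 0, 0, -0.3, 0, 0, 0, 0, 0, 0, -0.3, 0, 0, 0, 0, 0, 0, -0.3, 0, 0, 0, 0, 0, 0, -0.3, 0, 0, -0.05, 0, 0, 0, -0.3, 0, 0, -0.12, 0, 0, 0, -0.3, 0, 0, -0.2, 0, 0, 0, -0.3, 0, 0, -0.28, 0, 0, 0, -0.3, 0, 0, -0.28, 0, 0, 0, -0.3],
)

```text
clock: 21.38
tool_pos: [0.439, 0.3158, 0.1517]
tool_rot: [-0.001, 1.0, 0.002, 0.004]
force: [0.7, -0.5, -0.4]
finger_gap: 0.0305
```

```bash
python3 look.py w13
python3 - <<'E'
from meas import *
o=load("w13");im=cv2.imread("pics/w13.png")
for c in comps(im,"wrist",o,(300,60,345,252),200,50):
    P=pt("wrist",c[4],.01,o)[:,:2].astype(np.float32);q=cv2.minAreaRect(P);print(c[0].round(),c[1],np.round(q[0],4),np.round(q[1],4),q[2])
plan([.52,.15,.25],0)
E
```

```text
t 21.38 pos [0.439  0.3158 0.1517] yaw -179.92 tilt [ 0.0084  0.0043 -1.    ] gap 0.0305 F [ 0.7 -0.5 -0.4] j [ 0.48  0.07  1.83 -0.    1.23 -1.09]
[318. 175.] 1535 [0.4358 0.3146] [0.1284 0.0127] 0.2669498324394226
shift [-0.1654 -0.3298 -0.2014] turn [-0.0012  0.0006 -0.4998] rows>= 17
```

View pics/w13.png

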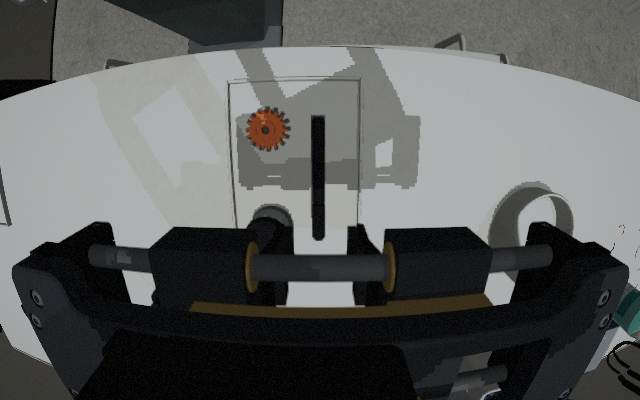

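Marker lies at (0.4358,0.3146), 0.3° off the bar. Next the knob, keeping the jaws along y, which the small tray needs anyway.

Run:
```python
from meas import *
plan([.593,.111,.16],180)
```

```text
shift [-0.3105 -0.4084 -0.0209] turn [0.0004 0.0008 0.0002] rows>= 5
```

Request:
play_rows(
  commands=[-0.06, -0.08, -0.021, 0.0006, 0.0012, 0.0002, 1, -0.12, -0.16, -0.021, 0.0006, 0.0012, 0.0002, 1, -0.18, -0.24, -0.021, 0.0006, 0.0012, 0.0002, 1, -0.25, -0.33, -0.021, 0.0006, 0.0012, 0.0002, 1, -0.3105, -0.4084, -0.021, 0.0006, 0.0012, 0.0002, 1, -0.3105, -0.4084, -0.021, 0.0006, 0.0012, 0.0002, 1, -0.3105, -0.4084, -0.021, 0.0006, 0.0012, 0.0002, 1, -0.3105, -0.4084, -0.021, 0.0006, 0.0012, 0.0002, 1, -0.3105, -0.4084, -0.021, 0.0006, 0.0012, 0.0002, 1],
)

```text
clock: 22.55
tool_pos: [0.5923, 0.1121, 0.1599]
tool_rot: [-0.001, 1.0, -0.001, -0.002]
force: [0.0, -0.2, 0.5]
finger_gap: 0.0871
```

```bash
python3 look.py w14
python3 - <<'E'
from meas import *
o=load("w14");im=cv2.imread("pics/w14.png")
cv2.imwrite("pics/w14c.png",cv2.resize(im[130:250,240:400],None,fx=4,fy=4,interpolation=cv2.INTER_CUBIC))
for c in comps(im,"wrist",o,(270,130,370,240),200,60):
    q,r=cv2.minEnclosingCircle(c[4]);print(c[0].round(1),c[1],q,r,c[4].min(0),c[4].max(0),[pt("wrist",q,z,o)[0][:2].round(4) for z in (.01,.015,.033)])
plan([.593,.111,.006],180)
E
```

```text
t 22.55 pos [0.5923 0.1121 0.1599] yaw -179.9 tilt [-0.0031 -0.0012 -1.    ] gap 0.0871 F [ 0.  -0.2  0.5] j [ 0.06  0.22  1.65 -0.    1.28 -1.52]
[319.4 183.5] 853 (319.5526428222656, 183.5) 16.856382369995117 [304. 167.] [335. 200.] [array([0.5928, 0.112 ]), array([0.5916, 0.112 ]), array([0.5874, 0.1121])]
shift [-0.0018 -0.0016  0.3081] turn [-0.0002 -0.0004  0.0002] rows>= 3
```

View pics/w14.png

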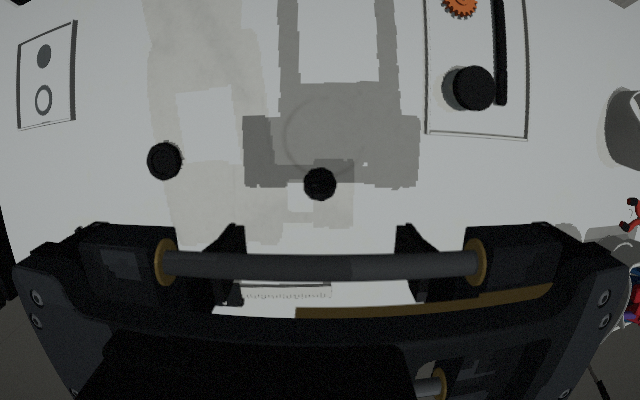

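View pics/w14c.png

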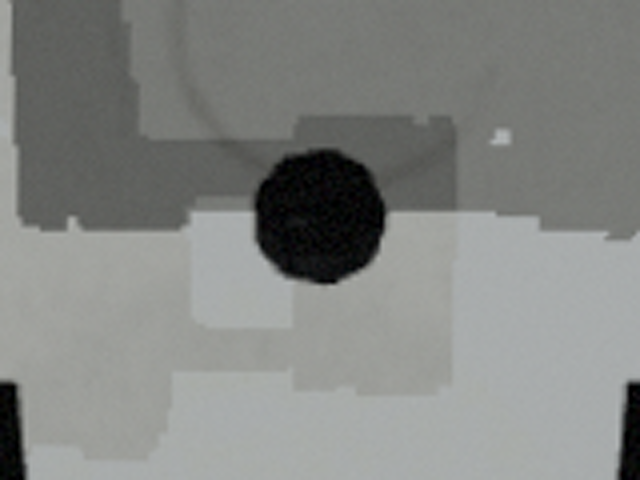

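Knob at (319,183): (0.593,0.1118). Descending to grip its widest part low down.

Request:
play_rows(
  commands=[-0.0018, -0.0006, 0.12, -0.0002, -0.0004, 0.0002, 1, -0.0018, -0.0006, 0.22, -0.0002, -0.0004, 0.0002, 1, -0.0018, -0.0006, 0.28, -0.0002, -0.0004, 0.0002, 1, -0.0018, -0.0006, 0.312, -0.0002, -0.0004, 0.0002, 1, -0.0018, -0.0006, 0.312, -0.0002, -0.0004, 0.0002, 1, -0.0018, -0.0006, 0.312, -0.0002, -0.0004, 0.0002, -1, -0.0018, -0.0006, 0.312, -0.0002, -0.0004, 0.0002, -1, -0.0018, -0.0006, 0.312, -0.0002, -0.0004, 0.0002, -1, -0.0018, -0.0006, 0.312, -0.0002, -0.0004, 0.0002, -1, -0.0018, -0.0006, 0.312, -0.0002, -0.0004, 0.0002, -1, -0.0018, -0.0006, 0.312, -0.0002, -0.0004, 0.0002, -1, -0.0018, -0.0006, 0.312, -0.0002, -0.0004, 0.0002, -1],
  grip_force=12,
)

```text
clock: 24.1
tool_pos: [0.5929, 0.1115, 0.004]
tool_rot: [-0.0, 1.0, -0.0, -0.0]
force: [-0.2, 0.2, 0.7]
finger_gap: 0.0335
```

Request:
play_rows(
  commands=[0, 0, 0, 0, 0, 0, -1, 0, 0, 0, 0, 0, 0, -1],
)

```text
clock: 24.35
tool_pos: [0.593, 0.1115, 0.004]
tool_rot: [-0.0, 1.0, -0.0, -0.0]
force: [0.3, -0.4, 0.8]
finger_gap: 0.0335
```

```bash
python3 look.py w15
python3 - <<'E'
from meas import *
plan([.46,-.15,.16],180)
plan([.4066,-.2745,.16],180)
E
```

```text
t 24.35 pos [0.593  0.1115 0.004 ] yaw -179.98 tilt [-4.e-04 -0.e+00 -1.e+00] gap 0.0335 F [ 0.3 -0.4  0.8] j [ 0.06  0.42  1.73 -0.    1.   -1.52]
shift [ 0.2662 -0.5229 -0.3118] turn [-0.     -0.0001  0.    ] rows>= 6
shift [ 0.3731 -0.7718 -0.3118] turn [-0.     -0.0001  0.    ] rows>= 8
```

View pics/w15.png

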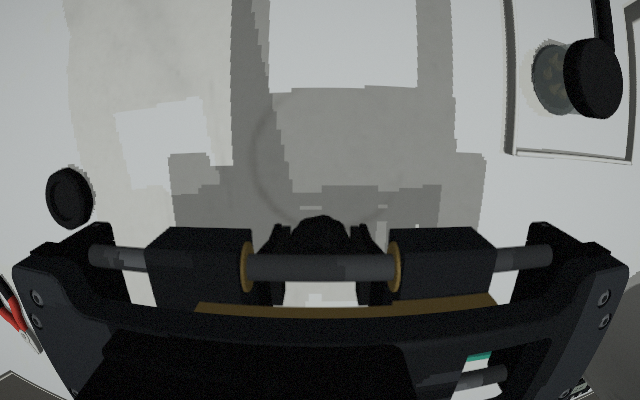

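Knob held (gap 33.5 mm). Lifting and carrying it in front of the headset to the small tray.

Request:
play_rows(
  commands=[0, 0, -0.1, 0, 0, 0, -1, 0, 0, -0.2, 0, 0, 0, -1, 0.05, -0.09, -0.31, 0, 0, 0, -1, 0.1, -0.19, -0.31, 0, 0, 0, -1, 0.15, -0.29, -0.31, 0, 0, 0, -1, 0.2, -0.39, -0.31, 0, 0, 0, -1, 0.25, -0.49, -0.31, 0, 0, 0, -1, 0.3, -0.59, -0.31, 0, 0, 0, -1, 0.34, -0.69, -0.31, 0, 0, 0, -1, 0.373, -0.772, -0.31, 0, 0, 0, -1, 0.373, -0.772, -0.31, 0, 0, 0, -1, 0.373, -0.772, -0.31, 0, 0, 0, -1],
)

```text
clock: 25.9
tool_pos: [0.4066, -0.2742, 0.1589]
tool_rot: [0.0, 1.0, 0.0, -0.0]
force: [-0.1, 0.5, -0.4]
finger_gap: 0.0336
```

Request:
play_rows(
  commands=[0, 0, 0, 0, 0, 0, -1, 0, 0, 0, 0, 0, 0, -1],
)

```text
clock: 26.15
tool_pos: [0.407, -0.2731, 0.1589]
tool_rot: [-0.001, 1.0, 0.0, -0.0]
force: [0.2, 0.1, -0.1]
finger_gap: 0.0336
```

```bash
python3 look.py w16
python3 - <<'E'
from meas import *
o=load("w15")
for r in (214,220):print([pt("wrist",(320,r),z,o)[0][0].round(4) for z in(.012,.02,.033)])
o=load("w16");im=cv2.imread("pics/w16.png")
for vt in (60,85,105):
 for c in comps(im,"wrist",o,(260,80,400,215),100,vt):
    q,r=cv2.minEnclosingCircle(c[4]);print(vt,c[0].round(1),c[1],np.round(q,1),r,c[5].round(4),pt("wrist",q,.003,o)[0].round(4))
E
```

```text
t 26.15 pos [ 0.407  -0.2731  0.1589] yaw -179.92 tilt [-5.e-04  9.e-04 -1.e+00] gap 0.0336 F [ 0.2  0.1 -0.1] j [-0.75 -0.05  1.94  0.    1.25 -2.32]
[np.float64(0.573), np.float64(0.5702), np.float64(0.5658)]
[np.float64(0.5763), np.float64(0.5734), np.float64(0.5687)]
60 [317.2 176.2] 484 [317.6 180.2] 15.694985389709473 [ 0.4014 -0.2754  0.003 ] [ 0.4057 -0.275   0.003 ]
85 [317.1 176.2] 560 [317.9 180.1] 16.408344268798828 [ 0.4014 -0.2755  0.003 ] [ 0.4056 -0.2747  0.003 ]
105 [317.7 179.8] 832 [317.5 179.9] 17.029909133911133 [ 0.4053 -0.2749  0.003 ] [ 0.4054 -0.2751  0.003 ]
```

View pics/w16.png

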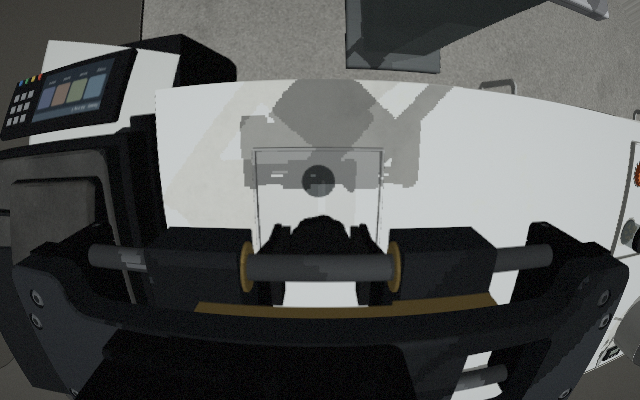

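Solid disc at (318,180): (0.406,-0.2747). Lowering the knob.

Request:
play_rows(
  commands=[0.001, -0.0032, 0.1, 0, 0, 0, -1, 0.001, -0.0032, 0.2, 0, 0, 0, -1, 0.001, -0.0032, 0.26, 0, 0, 0, -1, 0.001, -0.0032, 0.29, 0, 0, 0, -1, 0.001, -0.0032, 0.304, 0, 0, 0, -1, 0.001, -0.0032, 0.304, 0, 0, 0, -1, 0.001, -0.0032, 0.304, 0, 0, 0, -1, 0.001, -0.0032, 0.304, 0, 0, 0, -1],
)

```text
clock: 27.2
tool_pos: [0.407, -0.2753, 0.0077]
tool_rot: [-0.001, 1.0, -0.0, 0.0]
force: [0.2, 0.5, 0.3]
finger_gap: 0.0335
```

Request:
play_rows(
  commands=[0, 0, 0, 0, 0, 0, 0.2, 0, 0, 0, 0, 0, 0, 0.2, 0, 0, 0, 0, 0, 0, 0.2, 0, 0, 0, 0, 0, 0, 0.2, 0, 0, -0.05, 0, 0, 0, 0.2, 0, 0, -0.12, 0, 0, 0, 0.2, 0, 0, -0.2, 0, 0, 0, 0.2, 0, 0, -0.3, 0, 0, 0, 0.2, 0, 0, -0.3, 0, 0, 0, 0.2, 0, 0, -0.3, 0, 0, 0, 0.2],
)

```text
clock: 28.45
tool_pos: [0.4067, -0.2751, 0.1574]
tool_rot: [-0.001, 1.0, -0.0, 0.0]
force: [-1.1, -0.2, 0.3]
finger_gap: 0.0519
```

```bash
python3 look.py w17
python3 - <<'E'
from meas import *
o=load("w17");im=cv2.imread("pics/w17.png")
cv2.imwrite("pics/w17c.png",cv2.resize(im[120:270,230:410],None,fx=4,fy=4,interpolation=cv2.INTER_CUBIC))
for vt in (35,60):
 for c in comps(im,"wrist",o,(260,140,400,215),100,vt):
    q,r=cv2.minEnclosingCircle(c[4]);print(vt,c[0].round(1),c[1],np.round(q,1),r,c[4].min(0),c[4].max(0),[pt("wrist",q,z,o)[0].round(4) for z in(.013,.018)])
E
```

```text
t 28.45 pos [ 0.4067 -0.2751  0.1574] yaw -179.93 tilt [ 6.e-04 -2.e-04 -1.e+00] gap 0.0519 F [-1.1 -0.2  0.3] j [-0.76 -0.05  1.94  0.    1.25 -2.33]
35 [319.4 183.4] 866 [319.3 183.5] 17.147335052490234 [304. 167.] [335. 200.] [array([ 0.4064, -0.2753,  0.013 ]), array([ 0.4052, -0.2752,  0.018 ])]
60 [319.6 182.9] 920 [319.5 183. ] 17.585603713989258 [304. 166.] [336. 200.] [array([ 0.4058, -0.2751,  0.013 ]), array([ 0.4047, -0.2751,  0.018 ])]
```

View pics/w17c.png

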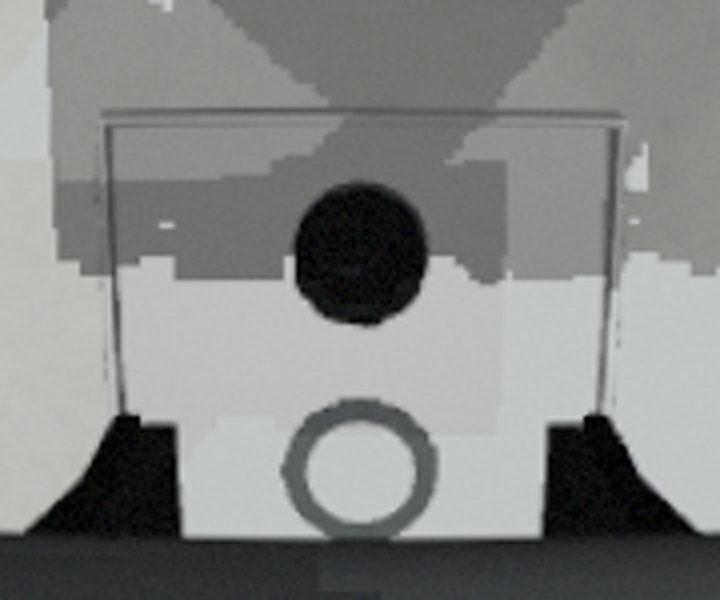

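Knob stands on the disc with no edge of the mark showing. Ring centre is at about (320,237). Measuring the ring, then going to the cap.

Run:
```python
from meas import *
o=load("w17");im=cv2.imread("pics/w17.png");g=cv2.cvtColor(im,cv2.COLOR_BGR2GRAY)
m=np.zeros_like(g);m[218:253,298:343]=(g[218:253,298:343]<125)
p=np.argwhere(m)[:,::-1];print(p.min(0),p.max(0))
e=(p.min(0)+p.max(0))/2
print("ring",pt("wrist",(e[0],230),.003,o)[0].round(4),pt("wrist",(320,p.min(0)[1]-.5),.003,o)[0].round(4))
plan([.566,-.063,.16],180)
```

```text
[300 220] [338 252]
ring [ 0.4611 -0.2756  0.003 ] [ 0.4488 -0.2745  0.003 ]
shift [-0.32    0.4229 -0.0068] turn [ 0.0002 -0.0001  0.0002] rows>= 5
```

Request:
play_rows(
  commands=[-0.03, 0.07, -0.007, 0, 0, 0, 1, -0.07, 0.15, -0.007, 0, 0, 0, 1, -0.12, 0.23, -0.007, 0, 0, 0, 1, -0.19, 0.32, -0.007, 0, 0, 0, 1, -0.26, 0.38, -0.007, 0, 0, 0, 1, -0.32, 0.423, -0.007, 0, 0, 0, 1, -0.32, 0.423, -0.007, 0, 0, 0, 1, -0.32, 0.423, -0.007, 0, 0, 0, 1, -0.32, 0.423, -0.007, 0, 0, 0, 1, -0.32, 0.423, -0.007, 0, 0, 0, 1],
)

```text
clock: 29.75
tool_pos: [0.5654, -0.0637, 0.1601]
tool_rot: [0.0, 1.0, 0.0, -0.0]
force: [0.4, -1.1, 0.6]
finger_gap: 0.0869
```

```bash
python3 look.py w18
python3 - <<'E'
from meas import *
o=load("w18");im=cv2.imread("pics/w18.png")
for vt in (60,80):
 for c in comps(im,"wrist",o,(270,130,370,225),200,vt):
    q,r=cv2.minEnclosingCircle(c[4]);print(vt,c[0].round(1),c[1],np.round(q,1),r,c[4].min(0),c[4].max(0),[pt("wrist",q,z,o)[0].round(4) for z in(.008,.014)])
plan([.566,-.063,.004],180)
E
```

```text
t 29.75 pos [ 0.5654 -0.0637  0.1601] yaw 180.0 tilt [-0.001  0.001 -1.   ] gap 0.0869 F [ 0.4 -1.1  0.6] j [-0.25  0.14  1.74  0.    1.26 -1.82]
60 [319.7 183. ] 1288 [319.8 182.9] 20.430065155029297 [300. 163.] [340. 203.] [array([ 0.566 , -0.0632,  0.008 ]), array([ 0.5646, -0.0632,  0.014 ])]
80 [319.7 182.8] 1339 [319.9 182.7] 20.939632415771484 [299. 162.] [340. 203.] [array([ 0.5658, -0.0632,  0.008 ]), array([ 0.5644, -0.0632,  0.014 ])]
shift [-0.0011  0.0009  0.3124] turn [ 0.0002 -0.0001  0.    ] rows>= 3
```

View pics/w18.png

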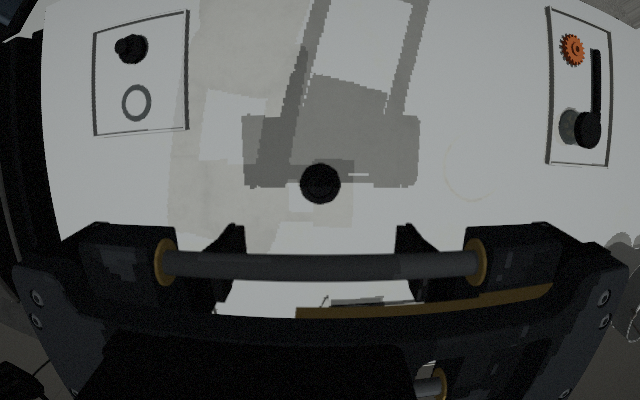

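Cap at (320,183): (0.5657,-0.0632), in line with the earlier views. Descending and gripping at 4 mm.

Request:
play_rows(
  commands=[-0.001, 0.0009, 0.12, 0.0002, 0, 0, 1, -0.001, 0.0009, 0.22, 0.0002, 0, 0, 1, -0.001, 0.0009, 0.28, 0.0002, 0, 0, 1, -0.001, 0.0009, 0.312, 0.0002, 0, 0, 1, -0.001, 0.0009, 0.312, 0.0002, 0, 0, 1, -0.001, 0.0009, 0.312, 0.0002, 0, 0, -1, -0.001, 0.0009, 0.312, 0.0002, 0, 0, -1, -0.001, 0.0009, 0.312, 0.0002, 0, 0, -1, -0.001, 0.0009, 0.312, 0.0002, 0, 0, -1, -0.001, 0.0009, 0.312, 0.0002, 0, 0, -1, -0.001, 0.0009, 0.312, 0.0002, 0, 0, -1, -0.001, 0.0009, 0.312, 0.0002, 0, 0, -1],
  grip_force=12,
)

```text
clock: 31.3
tool_pos: [0.566, -0.0629, 0.0043]
tool_rot: [-0.0, 1.0, -0.0, -0.0]
force: [-1.4, -0.2, 2.1]
finger_gap: 0.041
```

```bash
python3 look.py w19
python3 - <<'E'
from meas import *
plan([.4705,-.2748,.16],180)
o=load("w19");im=cv2.imread("pics/w19.png");print(cv2.cvtColor(im,cv2.COLOR_BGR2GRAY)[200:245:2,320])
for r in (205,210,215,220):print(r,[pt("wrist",(320,r),z,o)[0][0].round(4) for z in(.008,.014)])
E
```

```text
t 31.3 pos [ 0.566  -0.0629  0.0043] yaw -180.0 tilt [-7.e-04 -2.e-04 -1.e+00] gap 0.041 F [-1.4 -0.2  2.1] j [-0.25  0.35  1.82 -0.    0.97 -1.82]
shift [ 0.1912 -0.4238 -0.3113] turn [-0.     -0.0001  0.    ] rows>= 5
[113 114 113 114  42   9   9  15  10  15   0  11  12  16   9  11  14  17
   5  10  16  12  21]
205 [np.float64(0.5424), np.float64(0.5405)]
210 [np.float64(0.5452), np.float64(0.5432)]
215 [np.float64(0.548), np.float64(0.5459)]
220 [np.float64(0.5509), np.float64(0.5487)]
```

View pics/w19.png

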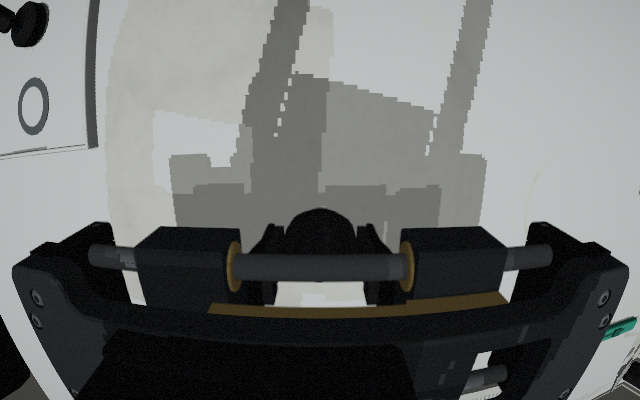

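Cap held (gap 41 mm), centred about 0.7 mm toward the robot from the tool axis. Carrying it to the ring.

Request:
play_rows(
  commands=[0, 0, -0.1, 0, 0, 0, -1, 0.02, 0, -0.2, 0, 0, 0, -1, 0.07, -0.05, -0.311, 0, 0, 0, -1, 0.13, -0.11, -0.311, 0, 0, 0, -1, 0.17, -0.2, -0.311, 0, 0, 0, -1, 0.191, -0.29, -0.311, 0, 0, 0, -1, 0.191, -0.38, -0.311, 0, 0, 0, -1, 0.191, -0.424, -0.311, 0, 0, 0, -1, 0.191, -0.424, -0.311, 0, 0, 0, -1, 0.191, -0.424, -0.311, 0, 0, 0, -1, 0.191, -0.424, -0.311, 0, 0, 0, -1],
)

```text
clock: 32.72
tool_pos: [0.4708, -0.2736, 0.1597]
tool_rot: [-0.001, 1.0, 0.0, -0.0]
force: [0.3, -1.4, 0.8]
finger_gap: 0.041
```

```bash
python3 look.py w20
python3 - <<'E'
from meas import *
o=load("w20");im=cv2.imread("pics/w20.png");g=cv2.cvtColor(im,cv2.COLOR_BGR2GRAY)
cv2.imwrite("pics/w20c.png",cv2.resize(im[110:270,230:410],None,fx=4,fy=4,interpolation=cv2.INTER_CUBIC))
for vt in (85,95,105,115):
 for c in comps(im,"wrist",o,(285,157,355,206),60,vt):
    q,r=cv2.minEnclosingCircle(c[4]);print(vt,c[0].round(1),c[1],np.round(q,1),r,c[4].min(0),c[4].max(0),pt("wrist",q,.003,o)[0].round(4))
plan([.4713,-.2748,.0075],180)
E
```

```text
t 32.73 pos [ 0.4708 -0.2736  0.1597] yaw -179.9 tilt [-9.e-04  3.e-04 -1.e+00] gap 0.041 F [ 0.3 -1.4  0.8] j [-0.67  0.08  1.8  -0.    1.26 -2.24]
85 [317.1 172.9] 402 [318.1 180.5] 20.156307220458984 [298. 161.] [338. 190.] [ 0.4699 -0.2749  0.003 ]
95 [317.6 177.7] 568 [318.2 180.5] 20.28572654724121 [298. 161.] [338. 200.] [ 0.47   -0.2749  0.003 ]
105 [318.  178.5] 640 [318.3 180.5] 20.821447372436523 [298. 161.] [339. 200.] [ 0.4699 -0.2747  0.003 ]
115 [317.8 178.5] 708 [317.9 179. ] 21.461528778076172 [297. 161.] [339. 200.] [ 0.4683 -0.2752  0.003 ]
shift [-0.0012 -0.0022  0.3046] turn [ 0.     -0.0001  0.0003] rows>= 3
```

View pics/w20c.png

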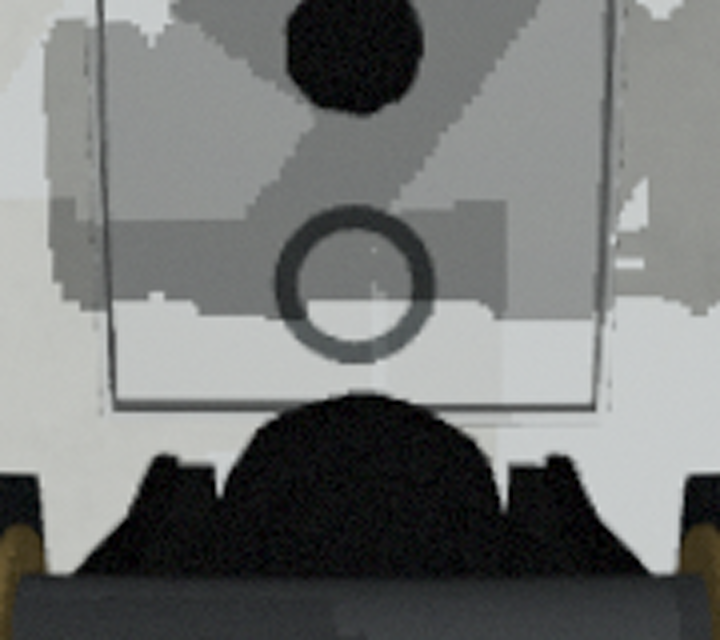

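Ring at (318,180): (0.470,-0.2749). Lowering the cap.

Request:
play_rows(
  commands=[0.0003, -0.0027, 0.1, 0, 0, 0.0003, -1, 0.0003, -0.0027, 0.2, 0, 0, 0.0003, -1, 0.0003, -0.0027, 0.26, 0, 0, 0.0003, -1, 0.0003, -0.0027, 0.29, 0, 0, 0.0003, -1, 0.0003, -0.0027, 0.305, 0, 0, 0.0003, -1, 0.0003, -0.0027, 0.305, 0, 0, 0.0003, -1, 0.0003, -0.0027, 0.305, 0, 0, 0.0003, -1, 0.0003, -0.0027, 0.305, 0, 0, 0.0003, -1],
)

```text
clock: 33.78
tool_pos: [0.4712, -0.2755, 0.0083]
tool_rot: [0.0, 1.0, -0.001, 0.0]
force: [-0.0, -0.3, -0.6]
finger_gap: 0.0412
```

Request:
play_rows(
  commands=[0, 0, 0, 0, 0, 0, 0.35, 0, 0, 0, 0, 0, 0, 0.35, 0, 0, 0, 0, 0, 0, 0.35, 0, 0, 0, 0, 0, 0, 0.35, 0, 0, -0.05, 0, 0, 0, 0.35, 0, 0, -0.12, 0, 0, 0, 0.35, 0, 0, -0.2, 0, 0, 0, 0.35, 0, 0, -0.3, 0, 0, 0, 0.35, 0, 0, -0.3, 0, 0, 0, 0.35, 0, 0, -0.3, 0, 0, 0, 0.35],
)

```text
clock: 35.02
tool_pos: [0.4708, -0.2752, 0.1579]
tool_rot: [0.0, 1.0, -0.0, 0.0]
force: [-0.2, 0.3, -0.9]
finger_gap: 0.0588
```

```bash
python3 look.py w21
python3 - <<'E'
from meas import *
o=load("w21");im=cv2.imread("pics/w21.png")
cv2.imwrite("pics/w21c.png",cv2.resize(im[110:270,230:410],None,fx=4,fy=4,interpolation=cv2.INTER_CUBIC))
for vt in (50,70):
 for c in comps(im,"wrist",o,(285,100,355,215),60,vt):
    q,r=cv2.minEnclosingCircle(c[4]);print(vt,c[0].round(1),c[1],np.round(q,1),r,[pt("wrist",q,z,o)[0].round(4) for z in(.011,.017)])
plan([.40,0,.35],180)
E
```

```text
t 35.02 pos [ 0.4708 -0.2752  0.1579] yaw 179.99 tilt [ 3.e-04 -8.e-04 -1.e+00] gap 0.0588 F [-0.2  0.3 -0.9] j [-0.67  0.09  1.8  -0.    1.25 -2.24]
50 [319.8 120.7] 930 [319.7 120.7] 17.563657760620117 [array([ 0.4072, -0.2751,  0.011 ]), array([ 0.407 , -0.2751,  0.017 ])]
50 [319.9 182.9] 1360 [320. 183.] 21.213302612304688 [array([ 0.4705, -0.2748,  0.011 ]), array([ 0.4691, -0.2748,  0.017 ])]
70 [319.8 120.5] 980 [319.5 120.5] 17.902612686157227 [array([ 0.407 , -0.2753,  0.011 ]), array([ 0.4068, -0.2753,  0.017 ])]
70 [319.8 182.7] 1406 [320.2 182.7] 21.50994873046875 [array([ 0.4703, -0.2747,  0.011 ]), array([ 0.4689, -0.2746,  0.017 ])]
shift [ 0.1413  0.5497 -0.3857] turn [ 0.0001 -0.0002 -0.    ] rows>= 6
```

View pics/w21c.png

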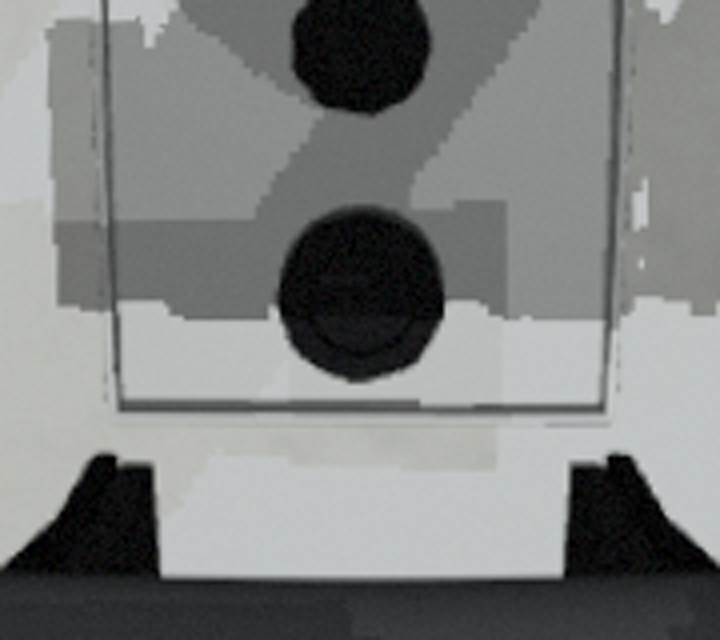

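Cap on the ring at (0.4703,-0.2748) and knob at (0.407,-0.275). Backing off for a final top view.

Request:
play_rows(
  commands=[0.02, 0.05, -0.15, 0, 0, 0, 1, 0.05, 0.12, -0.25, 0, 0, 0, 1, 0.08, 0.22, -0.35, 0, 0, 0, 1, 0.11, 0.33, -0.385, 0, 0, 0, 1, 0.14, 0.44, -0.385, 0, 0, 0, 1, 0.14, 0.55, -0.385, 0, 0, 0, 1, 0.14, 0.55, -0.385, 0, 0, 0, 1, 0.14, 0.55, -0.385, 0, 0, 0, 1, 0.14, 0.55, -0.385, 0, 0, 0, 1],
)

```text
clock: 36.2
tool_pos: [0.4006, -0.001, 0.3487]
tool_rot: [0.001, 1.0, 0.0, -0.002]
force: [-0.3, -0.4, -0.0]
finger_gap: 0.0871
```

Run:
```python
from h import *
cur()
t=env.camera("top")[:,:,::-1];cv2.imwrite("pics/top3.png",cv2.resize(t[90:330,60:500],None,fx=1.8,fy=1.8,interpolation=cv2.INTER_CUBIC))
s=env.camera("scene")[:,:,::-1];cv2.imwrite("pics/scene3.png",cv2.resize(s[170:310,180:460],None,fx=2.8,fy=2.8,interpolation=cv2.INTER_CUBIC))
```

```text
t 36.2 pos [ 0.4006 -0.001   0.3487] yaw 179.88 tilt [-3.e-03  3.e-04 -1.e+00] gap 0.0871 F [-0.3 -0.4 -0. ] j [-0.2  -0.39  1.87 -0.    1.67 -1.77]
```

View pics/top3.png

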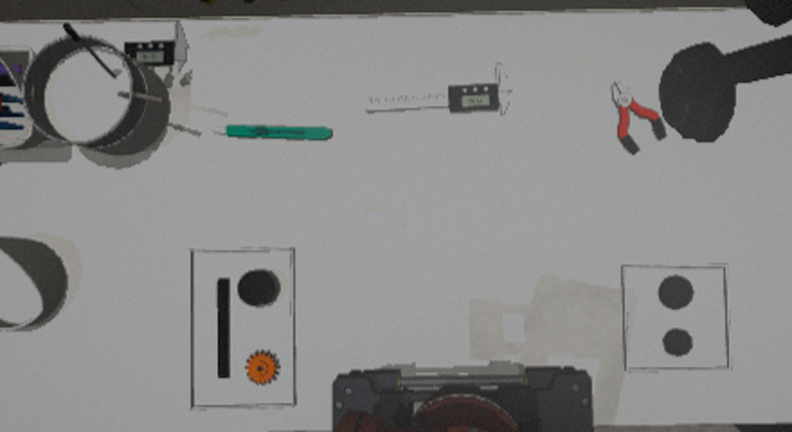

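View pics/scene3.png

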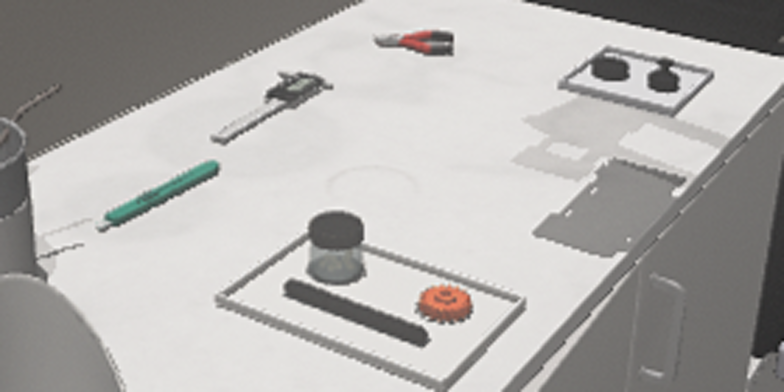

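Both views show all five parts on their marks, with the jar and knob upright. The green cutter, caliper and flush cutters are where they were, and the arm is clear. Handing in.

```bash
python3 -c "
from rig import env
print(env.close_job())"
```

```text
the job is handed in; nothing more can be done
None
```

I made up both kits in the order asked and handed the job in at about 36 s: gear, jar and marker into the long tray, then knob and cap into the small tray. I gave the hand-in after the arm had lifted clear and was touching nothing.

Last position checks, measured from wrist-camera pictures taken after each release:

| Part | Off its mark | Notes |
|---|---|---|
| Gear | about 0.8 mm | lying flat |
| Jar | about 0.5 mm | upright |
| Marker | about 0.5 mm | 0.3° from the tray's x axis |
| Knob | up to about 1 mm | upright; two wrist views differed by about 1 mm |
| Cap | under 0.5 mm | lying flat |

The closing top and scene pictures show all five parts on their marks. The green cutter, caliper and flush cutters look unmoved.

The camera calibration is only good to about 2 mm. The parts also hide their own marks once placed, so these offsets compare the placed parts with marks measured beforehand. No check failed.

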